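# Start a PCR run: load the plate, shut the lid and tighten it to the click

## Robot

A 6-joint arm with a two-finger parallel gripper is mounted at the origin on the work surface. World frame = base frame: x ahead of the robot, y to its left, z up, the work surface at z = 0. Lengths are in m, angles in rad, forces in N, time in s.
With the tool pointing down it reaches from about 0.375 to 0.9 m from the base axis. Payload 3.1 kg.
Tool frame: the origin (TCP) lies between the finger pads; the fingertips stand 17 mm ahead of it and the grasp point (between the pads) lies 2 mm behind it (robot.nose_length is the distance from the TCP to the fingertips, in m); z points along the fingers, y is the line along which they close (so a half turn about z gives the same grasp; the last joint's range is limited). The gripper opens to 87 mm and grips with 3 to 60 N. Pads are 19 mm wide; open, the fingers measure 117 mm over their backs; the gripper's body (75 mm by 190 mm) begins 51 mm behind the grasp point.
Start: joints at [1.002, 0.527, 1.433, -0, 1.181, -0.178], TCP at [0.237, 0.578, 0.24] pointing down, gripper open.
Joint ranges: [-3.08, 3.08], [-0.75, 2.2], [0.22, 2.44], [-1.43, 4.57], [0, 2.65], [-2.85, 2.85]. Speed limits (rad/s): [2.79, 2.79, 3.14, 3.14, 3.14, 3.14].

## Interface

Orientations are given as a unit quaternion [x, y, z, w].
In Python, from rig import robot, cams gives the robot as it stands.
- The arm moves only by the shell command python3 -m pendant 'ROWS' [FORCE]. ROWS is JSON, a list of rows, each an object with "jaw": the opening, from 0 (shut) to 1 (fully open); "linear": the shift along the tool's x, y, z in cm, a list of three; "twist": the turn about the tool's z in degrees. A call has 1 to 12 rows; each row shifts and turns the commanded pose from where the row before left it, along the tool's axes as they then stand; what a row does not reach is not made up. A row lasts 1/12 s, in which the tool goes at most 41.7 mm and 7.16 degrees, less where a joint would pass 70% of its speed; a pose out of reach is approached as far as the arm can. A call is refused whole if a number of a shift passes 4.17 or a number of a turn 7.16, either way. A call with a gripper value outside its range is refused whole. The fingers move at their own pace and stop on an object; FORCE is the grip in N (left out, the last holds). Time passes only in rows, so rows that do not move let the fingers close. It gives the time, the measured TCP pose, the force, the opening and the grip force at its end, in the units of the state.
- robot.get_obs(): the state, without advancing time (a new reading comes with each control period).
- cams.camera(name): name is "scene" or "top" or "wrist"; returns a dict with "color" (420x560x3 uint8, blue, green, red), "depth" (420x560 float32, m along the optical axis (not along the pixel's ray), 0 where there is no reading), "fov_y" (degrees; the focal length in pixels is half the picture's height over the tangent of half this angle, whatever the lens; pixels are square), "cx", "cy" (the principal point, pixels), "view" (4x4, takes a point from world to camera coordinates). Camera axes: x right, y down, z forward; pixel columns grow to the right and rows downward; lengths in m; the calibration is good to about 2 mm. The wrist camera is an equidistant fisheye: a pixel r from the principal point sees the ray r / f radians off the axis. A picture is of the moment at which its call begins.
- robot.hand_in(): hands the job in; it is judged then, once.
The state is a dict: "time": time; "q": joint angles; "joint_velocities": joint speeds; "joint_torque": joint torques, N m; "position": TCP position; "tool_rot": TCP orientation; "ft_force": force on the tool from outside, world axes, zero at the start; "moment": the same for the moment, N m; "grip_width": finger opening in m; "grip_force": force on a finger pad.
Only numpy, scipy, OpenCV 4.12 (cv2) and the standard library are available. Lean on these libraries where they do the work, as an engineer would, in place of code of your own. Each camera call takes 0.05 s, during which the arm holds its last target. There are 200 camera calls.

## Task

Move the orange PCR plate, kept level, from the cooling block onto the thermal cycler's sample block so that it sits fully home, then bring the lid down gently until it is fully shut. Then tighten the black knob on the lid clockwise until its slip clutch clicks - one click is enough, three at the very most - and let go, leaving everything else on the bench where it stands.

Things in the scene. Friction and masses are not known exactly. Their poses are not given: they have to be found in the camera images.
- plate_center (a point): Orange 32-well PCR plate, white caps and wells; its centre, 11.5 mm above the well tips. x short side, y long side, z up. Orange deck 50 (x) by 88 (y) mm, 8 mm thick, its middle 7.5 mm above this point; the wells hang 15 mm below the deck, 33 by 69 mm over all, tapering. May go in either way round (half a turn). About 60 g.
- cooler: Blue cooling block in which the plate waits, axes as the plate's. Origin: centre of its underside. Blue base 85 (x) by 120 (y) mm, 35 mm high; on it an aluminium well block 43 by 79 mm whose top is 55 mm above the bench; the plate's deck stands out over its edges by 3.5 mm (x) and 4.5 mm (y). Loose, 0.9 kg; leave it there.
- block_seat (a point): On the cream thermal cycler (fixed, 300 mm x by 200 mm y): where the plate's centre lies when fully home, its long side along y. x from the user's side to the back, z up. Aluminium sample block 43 (x) by 79 (y) mm, top 3.5 mm above this point and 20 mm above the deck round it, 2 mm play round the wells; side cheeks from 78 mm either side (y), 17.5 mm above this point.
- lid_hinge (a point): Middle of the lid's hinge line on the cycler, 100 mm behind block_seat (x) and 19.5 mm above it; axes as those of block_seat, the hinge line runs along y. The open lid stands over this line, leaning back, its wide edges in the way of a hand coming from the sides.
- lid (a joint): Opening of the grey-blue lid, rad: 0 fully shut, 1.95 fully open, leaning back. A stiff hinge (0.9 N m of friction) keeps it where it is left. Lid 155 mm from hinge to front face, 188 mm wide; when shut its underside is level with the hinge, and its front part slopes at 26 degrees from 28 mm high at the front face to 77 mm, 100 mm farther back.
- lid_handle (a point): Middle of the round steel handle bar on the lid's front face: 12 mm thick, 104 mm long along y, 35 mm off the face. Lid's axes (x from front to hinge, z out of its top). At lid angle a it lies, in the axes of lid_hinge, at x = -0.190 cos a + 0.013 sin a, z = 0.190 sin a + 0.013 cos a (m). The bar may turn in the fingers; shut, 60 mm are free below it.
- knob_grip (a point): Black fluted clutch knob on the lid's slope, 50 mm in diameter, 40 mm high. The point: on its axis, 24 mm off the slope, 16 mm below its top. z: the knob's axis, out of the lid; with the lid shut it leans 26 degrees from upright towards the user's side, and the point lies at x = -0.0955, z = 0.0837 m in the axes of lid_hinge. x points to its white mark.
- lid_screw (a joint): Turn of the lid's screw (white hub with a red mark in the middle of the knob), rad, growing clockwise seen from outside; 3.4 is fully tight, where it stops. Starts between 1.1 and 2.9 and stays where it is left (0.1 N m of friction); a click may throw it back a little.
- lid_clutch (a joint): How far the knob has slipped clockwise past the screw, rad; 0 at the start (the knob's white mark in line with the hub's red mark). The knob carries the screw along until the screw is tight; then the clutch slips at about 0.25 N m with a click every 0.52 rad (12 to the turn), and the marks stand that far apart.
- tip_box: Blue tip box with clear lid, 85 (x) by 125 (y) by 78 mm; origin at the centre of its underside. Loose; leave it alone.
- tube_rack: Green tube rack, 65 (x) by 110 (y) by 53 mm with tubes; origin at the centre of its underside. Loose, close behind the cooling block; leave it alone.
- box_low: Yellow storage box with white lid, 80 (x) by 110 (y) by 50 mm; origin at the centre of its underside. Leave it alone.
- box_top: Blue storage box of the same size standing on the yellow one. Leave it alone.
- reagent: Brown reagent bottle, 66 mm in diameter, 150 mm high, origin at the centre of its underside. Leave it alone.
- wash_bottle: White wash bottle with red spout, 70 mm in diameter, 195 mm high, origin at the centre of its underside. Leave it alone.
- buffer_jar: White jar with red cap, 58 mm in diameter, 75 mm high, close to the cycler's left side; origin at the centre of its underside. Leave it alone.
- bead_jar: Brown jar with blue cap, 58 mm in diameter, 75 mm high, close to the cycler's right side; origin at the centre of its underside. Leave it alone.

How it is judged:
By the outcome, as a careful person would: the job done as asked, in the order asked, and still so for the second after the job is handed in, with the robot touching nothing.
It also fails if it takes over 72 s, if anything falls off the work surface, if the arm or the gripper's body presses on something with over 40 N, if the wrist force passes 120 N, or if a joint passes its speed limit or range.

## Working session

There is one attempt and no reset: what is moved stays moved. The work goes in short steps, Python scripts to look and compute and a shell command to move; the robot and the scene stay as the last step left them, time stands still between calls to the robot, and variables do not carry over. Pictures are saved under pics/ and viewed, at most 10 in all, crops included, and the job is handed in when it is done.

```bash
ls; mkdir -p pics; python3 - <<'E'
from rig import robot,cams
import cv2,numpy as np
o=robot.get_obs();print({k:np.round(v,3).tolist() for k,v in o.items()})
ims=[]
for n in ["scene","top","wrist"]:
    c=cams.camera(n);np.savez(f"pics/{n}0.npz",**c);cv2.imwrite(f"pics/{n}0.png",c["color"]);print(n,c["fov_y"],c["cx"],c["cy"],np.round(c["view"],3).tolist())
E
```

```text
pics
{'time': 0.0, 'q': [1.002, 0.528, 1.434, 0.0, 1.181, -0.178], 'joint_velocities': [-0.001, -0.002, -0.0, 0.0, -0.003, 0.001], 'joint_torque': [-0.0, -44.003, -17.66, 0.063, 0.058, -0.0], 'position': [0.237, 0.578, 0.239], 'tool_rot': [0.194, 0.981, -0.001, -0.0], 'ft_force': [-0.478, 0.191, 0.429], 'moment': [0.015, 0.033, -0.005], 'grip_force': 0.0, 'grip_width': 0.087}
scene 56.44468839962668 276.29382541640575 206.78862962242212 [[0.63, 0.777, 0.021, -0.361], [0.485, -0.371, -0.792, -0.147], [-0.607, 0.509, -0.61, 1.738], [0.0, 0.0, 0.0, 1.0]]
top 45.195621334582235 276.8690189584331 203.9859156483066 [[0.015, -1.0, 0.021, -0.029], [-0.987, -0.018, -0.163, 0.566], [0.163, -0.019, -0.986, 1.594], [0.0, 0.0, 0.0, 1.0]]
wrist 65.70646984690485 279.87843236036383 207.91998292021879 [[0.38, 0.925, -0.001, -0.623], [0.882, -0.362, 0.301, -0.035], [0.279, -0.115, -0.953, 0.391], [0.0, 0.0, 0.0, 1.0]]
```

```bash
python3 -m pendant --help 2>&1 | head -20
```

```text
invalid input: not JSON, or not a number
```

View pics/top0.png

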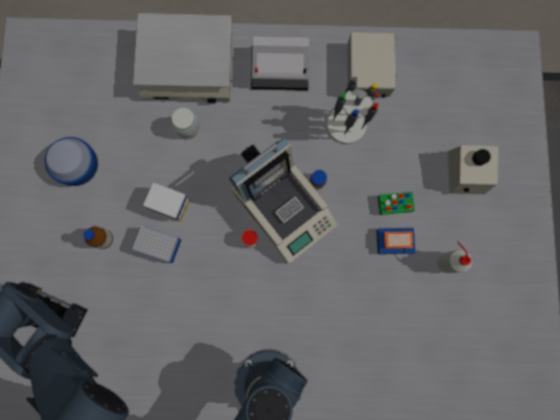

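View pics/scene0.png

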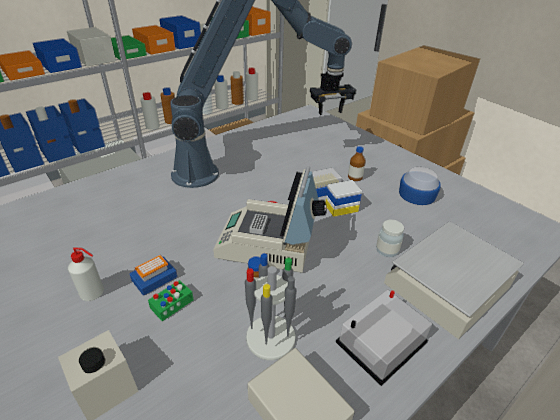

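Top view: the cycler is around (285,210) with its lid leaning to the upper left. The cooler with the orange plate is at (398,240), the green rack at (396,203), the red-capped jar at (250,238) and the blue-capped jar at (319,178). I'll measure these by code.

```bash
cat > h.py <<'E'
import numpy as np,cv2
from scipy.spatial.transform import Rotation as R
def load(n): return dict(np.load(f"pics/{n}.npz"))
def f(c): return 210/np.tan(np.radians(c["fov_y"])/2)
def ray(c,u,v,fish):
    x=(np.asarray(u,float)-c["cx"])/f(c);y=(np.asarray(v,float)-c["cy"])/f(c)
    if fish:
        r=np.hypot(x,y)+1e-12;s=np.tan(r)/r;x,y=x*s,y*s
    d=np.stack([x,y,np.ones_like(x)],-1)
    return d   # z=1 camera coordinates
def origin(c): V=c["view"];return -V[:3,:3].T@V[:3,3]
def cloud(c,fish=False):
    v,u=np.mgrid[:420,:560];d=ray(c,u,v,fish)*c["depth"][...,None]
    return (d-c["view"][:3,3])@c["view"][:3,:3]
def onplane(c,u,v,z,fish=False):
    d=ray(c,u,v,fish)@c["view"][:3,:3];o=origin(c);return o+d*((z-o[2])/d[...,2])[...,None]
def tri(obs): # [(c,u,v,fish)]
    A=np.zeros((3,3));b=np.zeros(3)
    for c,u,v,fi in obs:
        d=ray(c,u,v,fi)@c["view"][:3,:3];d/=np.linalg.norm(d);P=np.eye(3)-np.outer(d,d);A+=P;b+=P@origin(c)
    return np.linalg.solve(A,b)
def project(c,p,fish=False):
    q=c["view"][:3,:3]@np.asarray(p,float)+c["view"][:3,3]
    x,y=q[:2]/q[2]
    if fish: r=np.hypot(x,y)+1e-12;s=np.arctan(r)/r;x,y=x*s,y*s
    return np.array([c["cx"]+f(c)*x,c["cy"]+f(c)*y])
E
python3 - <<'E'
from h import *
for n in["top0","scene0"]:
    c=load(n);P=cloud(c);hsv=cv2.cvtColor(c["color"],cv2.COLOR_BGR2HSV)
    m=(hsv[...,0]>5)&(hsv[...,0]<17)&(hsv[...,1]>120)&(c["depth"]>0)&(P[...,2]>.04)&(P[...,2]<.09)&(abs(P[...,1]+.35)<.12)&(P[...,0]<.65)
    p=P[m];print(n,m.sum(),np.median(p,0),cv2.minAreaRect(p[:,:2].astype(np.float32)))
    g=P[(P[...,2]>.06)&(P[...,0]>.35)&(P[...,0]<.85)&(P[...,1]>-.2)&(P[...,1]<.16)]
c=load("top0");P=cloud(c)
for u,v in [(289,210),(300,242),(290,209),(250,238),(319,178),(262,168),(396,203),(265,185)]:print(u,v,P[v,u].round(3))
k=cv2.resize(c["color"][130:270,220:420],None,fx=4,fy=4,interpolation=cv2.INTER_CUBIC);cv2.imwrite("pics/topcrop.png",k)
E
```

```text
top0 179 [ 0.47036243 -0.40693171  0.05967063] ((0.5185147523880005, -0.4119366407394409), (0.0880214050412178, 0.17824503779411316), 87.46623992919922)
scene0 176 [ 0.47645656 -0.41416702  0.06126557] ((-0.5187894701957703, -0.3960092067718506), (0.0885094478726387, 2.2652769088745117), 89.12699890136719)
289 210 [ 0.537 -0.056  0.113]
300 242 [ 0.442 -0.094  0.07 ]
290 209 [ 0.541 -0.06   0.105]
250 238 [0.451 0.064 0.079]
319 178 [ 0.648 -0.153  0.077]
262 168 [0.63  0.028 0.277]
396 203 [ 0.578 -0.411  0.039]
265 185 [0.611 0.02  0.131]
```

View pics/topcrop.png

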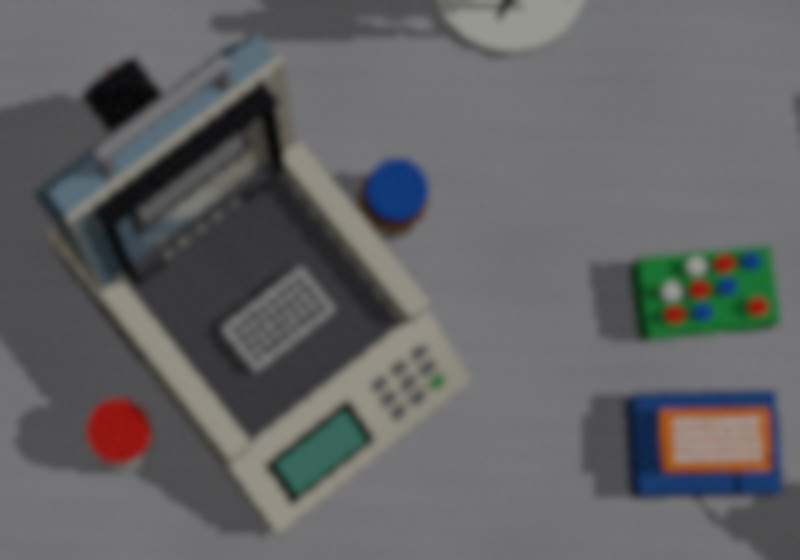

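The plate is at crop (715,440), long side almost along world y. The seat is at crop (278,318), with the cycler turned about 33°. Next I'll work out the wrist camera offset and the move to a look pose over the plate.

```bash
cat >> h.py <<'E'
def pose():
    from rig import robot
    o=robot.get_obs();return np.array(o["position"]),R.from_quat(o["tool_rot"]),o
def go(target,yaw=None):
    """tool-frame shift (cm) from here to target; twist (deg) to bring tool y to world angle yaw (mod 180)"""
    p,r,o=pose();M=r.as_matrix();print("shift cm",(M.T@(np.array(target)-p)*100).round(2),"dist",np.linalg.norm(np.array(target)-p).round(3))
    if yaw is not None:
        cur=np.degrees(np.arctan2(M[1,1],M[0,1]));d=(-(yaw-cur)+90)%180-90;print("y at",cur.round(2),"twist",d.round(2),"q6",o["q"][5].round(3))
E
python3 - <<'E'
from h import *
c=load("wrist0");p,r,o=pose();M=r.as_matrix();print(M.round(3))
print("cam in tool",(M.T@(origin(c)-p)).round(4),"axis",(M.T@c["view"][2,:3]).round(3))
go([.42,.1,.26]);go([.43,-.40,.26],0)
E
```

```text
[[-0.925  0.38  -0.001]
 [ 0.38   0.925 -0.001]
 [ 0.    -0.002 -1.   ]]
cam in tool [ 0.0841 -0.0016 -0.1443] axis [-0.302  0.001  0.953]
shift cm [-35.06 -37.24  -2.07] dist 0.512
shift cm [-54.99 -83.11  -2.  ] dist 0.997
y at 67.66 twist 67.66 q6 -0.178
```

```bash
python3 -m pendant '[{"jaw":1,"linear":[-2.9,-2.95,-0.2],"twist":0},{"jaw":1,"linear":[-2.9,-2.95,-0.2],"twist":0},{"jaw":1,"linear":[-2.9,-2.95,-0.2],"twist":0},{"jaw":1,"linear":[-2.9,-2.95,-0.2],"twist":0},{"jaw":1,"linear":[-2.9,-2.95,-0.2],"twist":0},{"jaw":1,"linear":[-2.9,-2.95,-0.2],"twist":0},{"jaw":1,"linear":[-2.9,-2.95,-0.2],"twist":0},{"jaw":1,"linear":[-2.9,-2.95,-0.2],"twist":0},{"jaw":1,"linear":[-2.9,-2.95,-0.2],"twist":0},{"jaw":1,"linear":[-2.9,-2.95,-0.2],"twist":0},{"jaw":1,"linear":[-2.9,-2.95,-0.2],"twist":0},{"jaw":1,"linear":[-2.9,-2.95,-0.2],"twist":0}]'
python3 -c "
from h import *
go([.44,-.40,.25],0)"
```

```text
time: 1.15
position: [0.425, 0.1165, 0.2637]
tool_rot: [0.194, 0.981, 0.0, -0.0]
ft_force: [1.1, 1.3, -0.1]
grip_width: 0.0872
grip_force: 0.0
shift cm [-21.02 -47.2    1.36] dist 0.517
y at 67.66 twist 67.66 q6 -1.168
```

```bash
python3 - <<'E'
from h import *
from rig import cams
c=cams.camera("wrist");np.savez("pics/w1.npz",**c);cv2.imwrite("pics/w1.png",c["color"])
E
python3 -m pendant '[{"jaw":1,"linear":[-1.7,-3.75,0.1],"twist":0},{"jaw":1,"linear":[-1.7,-3.75,0.1],"twist":0},{"jaw":1,"linear":[-1.7,-3.75,0.1],"twist":0},{"jaw":1,"linear":[-1.7,-3.75,0.1],"twist":0}]'
python3 - <<'E'
from h import *
from rig import cams
c=cams.camera("wrist");np.savez("pics/w2.npz",**c)
a=load("w1");cv2.imwrite("pics/w12.png",cv2.resize(np.hstack([a["color"],c["color"]]),(800,300),interpolation=cv2.INTER_AREA))
E
```

```text
time: 1.53
position: [0.4303, -0.0476, 0.2595]
tool_rot: [0.193, 0.981, 0.0, -0.0]
ft_force: [0.6, -0.4, 0.0]
grip_width: 0.087
grip_force: 0.0
```

View pics/w12.png

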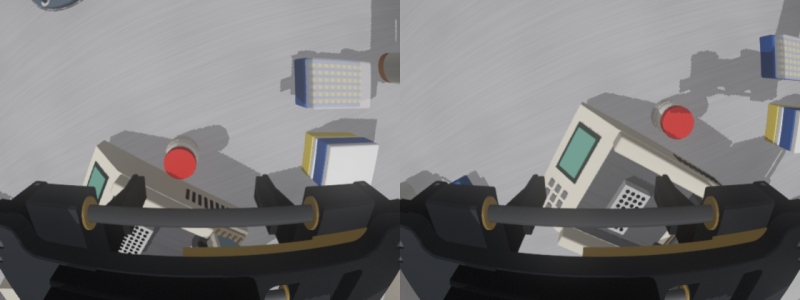

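The hand fills the lower half of the frame and the clear view is on the tool's +x side. In the second picture the sample block is at about (632,205). I'll shift so that both the seat and later the plate fall under the camera.

```bash
python3 -m pendant '[{"jaw":1,"linear":[-3.5,0.5,0],"twist":0},{"jaw":1,"linear":[-3.5,0.5,0],"twist":0},{"jaw":1,"linear":[0,0,0],"twist":0},{"jaw":1,"linear":[0,0,0],"twist":0}]'
python3 - <<'E'
from h import *
from rig import cams
c=cams.camera("wrist");np.savez("pics/w3.npz",**c)
cv2.imwrite("pics/w3.png",cv2.resize(c["color"][130:330,180:460],(800,571),interpolation=cv2.INTER_CUBIC))
go([.46,-.52,.25],0)
E
```

```text
time: 1.92
position: [0.5007, -0.0639, 0.2591]
tool_rot: [0.194, 0.981, 0.0, 0.0]
ft_force: [-0.2, 0.2, -0.5]
grip_width: 0.0872
grip_force: 0.0
shift cm [-13.76 -43.74   0.87] dist 0.459
y at 67.67 twist 67.67 q6 -1.529
```

View pics/w3.png

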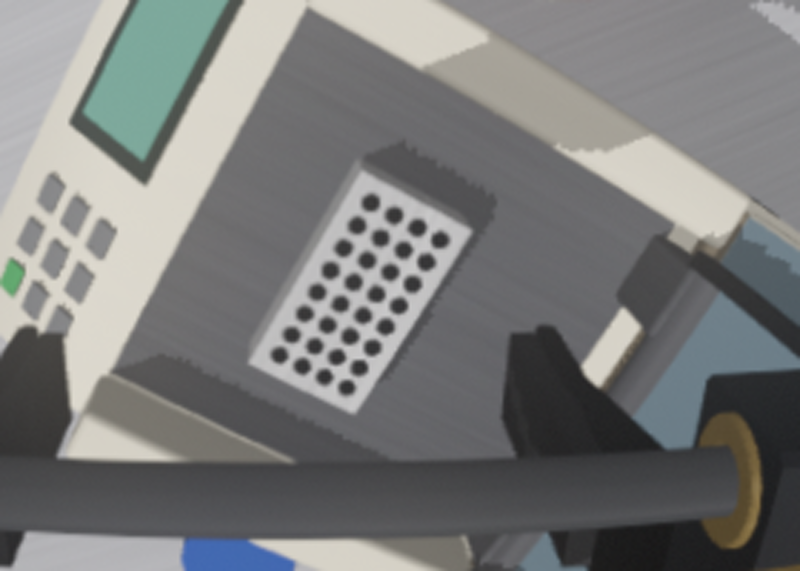

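The sample block is fully visible. Its corners are at crop (362,168), (472,232), (355,414) and (250,363), and the corner wells at (371,203), (440,240), (347,388) and (279,355).

```bash
cat > seat.py <<'E'
from h import *
c=load("w3");P=cloud(c,True);k=2.857
W=np.array([(371,203),(440,240),(347,388),(279,355)],float);B=np.array([(362,168),(472,232),(355,414),(250,363)],float)
to=lambda a:(a+.5)/k-.5+np.array([180,130])
w=to(W);cen=to(W.mean(0)[None])[0]
m=np.zeros((420,560),np.uint8);cv2.fillConvexPoly(m,to(B).astype(int),1);m=cv2.erode(m,np.ones((5,5)))
z=np.median(P[m>0][:,2]);print("block top z depth",z, "pts",P[m>0][:,2].std())
q=onplane(c,w[:,0],w[:,1],z,True);b=to(B);qb=onplane(c,b[:,0],b[:,1],z,True)
print("wells",q.round(4).tolist());print("well sides",[np.linalg.norm(q[i]-q[i-1]).round(4) for i in range(4)])
print("block sides",[np.linalg.norm(qb[i]-qb[i-1]).round(4) for i in range(4)])
print("centres",q.mean(0).round(4),qb.mean(0).round(4))
l=(q[0]-q[3])+(q[1]-q[2]);s=(q[1]-q[0])+(q[2]-q[3]);L=qb[0]-qb[3]+qb[1]-qb[2]
print("yaw long",np.degrees(np.arctan2(l[1],l[0])),"short",np.degrees(np.arctan2(s[1],s[0])),"block long",np.degrees(np.arctan2(L[1],L[0])))
# stereo: match patch by homography of plane at candidate heights
g3=cv2.cvtColor(c["color"],cv2.COLOR_BGR2GRAY).astype(np.float32)
for n,fi in(("w2",True),("top0",False)):
    d=load(n);g=cv2.cvtColor(d["color"],cv2.COLOR_BGR2GRAY).astype(np.float32);best=[]
    for zz in np.arange(z-.02,z+.02,.001):
        qq=onplane(c,b[:,0],b[:,1],zz,True);C=qq.mean(0);e=qq-C
        a,t=np.meshgrid(np.linspace(-.2,1.2,60),np.linspace(-.2,1.2,60))
        X=(1-a)[...,None]*((1-t)[...,None]*qq[0]+t[...,None]*qq[3])+a[...,None]*((1-t)[...,None]*qq[1]+t[...,None]*qq[2])
        pr=lambda cc,f_:np.array([project(cc,x,f_) for x in X.reshape(-1,3)],np.float32)
        A=cv2.remap(g3,pr(c,True).reshape(60,60,2),None,1);Bm=cv2.remap(g,pr(d,fi).reshape(60,60,2),None,1)
        best.append((np.corrcoef(A.ravel(),Bm.ravel())[0,1],zz))
    print(n,max(best))
E
python3 seat.py
```

```text
block top z depth 0.1110800921352763 pts 0.014870936546745178
wells [[0.5122, -0.0397, 0.1111], [0.5331, -0.0227, 0.1111], [0.5728, -0.0715, 0.1111], [0.5515, -0.0887, 0.1111]]
well sides [np.float64(0.0629), np.float64(0.027), np.float64(0.0629), np.float64(0.0274)]
block sides [np.float64(0.0794), np.float64(0.0437), np.float64(0.0784), np.float64(0.0427)]
centres [ 0.5424 -0.0556  0.1111] [ 0.5423 -0.0554  0.1111]
yaw long 128.9538354901621 short 39.05097399844004 block long 129.27832716282137
w2 (np.float64(0.5466219892947156), np.float64(0.11108009213527631))
top0 (np.float64(0.6492508120936793), np.float64(0.11908009213527632))
```

```bash
python3 -m pendant '[{"jaw":1,"linear":[-1.2,-3.9,0],"twist":0},{"jaw":1,"linear":[-1.2,-3.9,0],"twist":0},{"jaw":1,"linear":[-1.2,-3.9,0],"twist":0},{"jaw":1,"linear":[-1.2,-3.9,0],"twist":0},{"jaw":1,"linear":[-1.2,-3.9,0],"twist":0},{"jaw":1,"linear":[-1.2,-3.9,0],"twist":0},{"jaw":1,"linear":[-1.2,-3.9,0],"twist":0},{"jaw":1,"linear":[-1.2,-3.9,0],"twist":0},{"jaw":1,"linear":[-1.2,-3.9,0],"twist":0},{"jaw":1,"linear":[-1.2,-3.9,0],"twist":0},{"jaw":1,"linear":[-1.2,-3.9,0],"twist":0},{"jaw":1,"linear":[0,0,0],"twist":7}]' && python3 -m pendant '[{"jaw":1,"linear":[0,0,0],"twist":6.9},{"jaw":1,"linear":[0,0,0],"twist":6.9},{"jaw":1,"linear":[0,0,0],"twist":6.9},{"jaw":1,"linear":[0,0,0],"twist":6.9},{"jaw":1,"linear":[0,0,0],"twist":6.9},{"jaw":1,"linear":[0,0,0],"twist":6.9},{"jaw":1,"linear":[0,0,0],"twist":6.9},{"jaw":1,"linear":[0,0,0],"twist":6.9},{"jaw":1,"linear":[0,0,0],"twist":5.5}]'
python3 - <<'E'
from h import *
from rig import cams
go([.46,-.52,.2],0)
c=cams.camera("wrist");np.savez("pics/w4.npz",**c)
E
```

```text
time: 2.97
position: [0.4563, -0.5174, 0.259]
tool_rot: [0.256, 0.967, -0.003, 0.001]
ft_force: [0.8, 0.1, 0.2]
grip_width: 0.087
grip_force: 0.0
time: 3.72
position: [0.4581, -0.5083, 0.2593]
tool_rot: [0.709, 0.705, 0.0, -0.001]
ft_force: [1.3, 0.1, 0.0]
grip_width: 0.087
grip_force: 0.0
shift cm [-1.18  0.21  5.92] dist 0.06
y at -0.3 twist -0.3 q6 -0.995
```

The block sides come out at 43×79 mm and the well pitch at 9 mm, both as they should be. That puts the seat at about (0.5424, -0.0555, 0.1076) with yaw 39°. Now the plate, from two heights.

```bash
python3 -m pendant '[{"jaw":1,"linear":[-1.2,0.2,2.0],"twist":0},{"jaw":1,"linear":[0,0,2.5],"twist":0},{"jaw":1,"linear":[0,0,0],"twist":0},{"jaw":1,"linear":[0,0,0],"twist":0}]'
python3 - <<'E'
from h import *
from rig import cams
c=cams.camera("wrist");np.savez("pics/w5.npz",**c);a=load("w4")
cv2.imwrite("pics/w45.png",np.hstack([cv2.resize(i["color"][100:300,160:360],(400,400),interpolation=cv2.INTER_CUBIC) for i in(a,c)]))
for d in(a,c):
    P=cloud(d,True);hsv=cv2.cvtColor(d["color"],cv2.COLOR_BGR2HSV)
    m=((hsv[...,0]>4)&(hsv[...,0]<20)&(hsv[...,1]>120)).astype(np.uint8)
    n,l,s,ce=cv2.connectedComponentsWithStats(cv2.morphologyEx(m,cv2.MORPH_CLOSE,np.ones((9,9))));i=1+s[1:,4].argmax()
    pts=np.argwhere(l==i)[:,::-1];z=np.median(P[(l==i)&(m>0)][:,2]);q=onplane(d,pts[:,0],pts[:,1],z,True)
    print(s[i],"z",z,cv2.minAreaRect(q[:,:2].astype(np.float32)))
E
```

```text
time: 4.1
position: [0.4595, -0.5202, 0.2129]
tool_rot: [0.707, 0.708, 0.001, -0.003]
ft_force: [0.6, 0.6, 0.2]
grip_width: 0.0872
grip_force: 0.0
[ 256   53   51   83 3841] z 0.06127991587744948 ((0.4587918221950531, -0.4098719358444214), (0.04879424721002579, 0.08677838742733002), 2.316011428833008)
[ 252   33   58   95 5077] z 0.061321195577592094 ((0.4586760997772217, -0.4100894033908844), (0.04899996146559715, 0.08652786910533905), 2.3270161151885986)
```

View pics/w45.png

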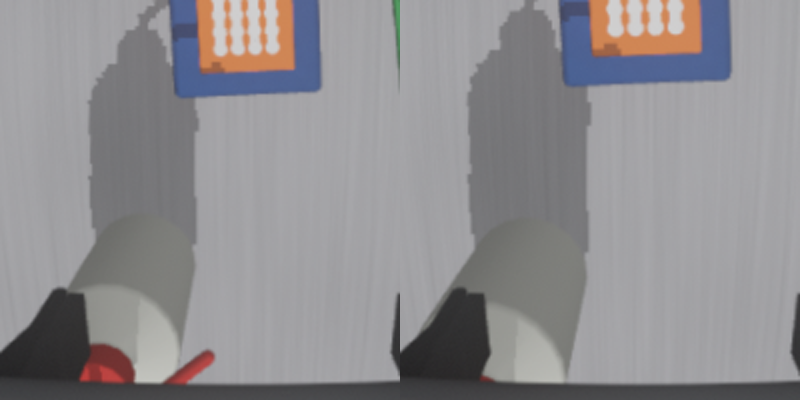

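Both views agree on the plate: centre (0.4587, -0.4100), yaw 2.3°, deck top about 0.061–0.063. The wash bottle stands right beside the left finger at about (140,340), so I'll rise before leaving and then go over the plate.

```bash
python3 -m pendant '[{"jaw":1,"linear":[0,0,-2],"twist":0},{"jaw":1,"linear":[2.5,0,-0.5],"twist":0},{"jaw":1,"linear":[3.5,0,0],"twist":0},{"jaw":0.72,"linear":[3.5,0,1.5],"twist":0},{"jaw":0.72,"linear":[1.5,0,3.5],"twist":-2.3},{"jaw":0.72,"linear":[0,0,3.5],"twist":0},{"jaw":0.72,"linear":[0,0,2.5],"twist":0},{"jaw":0.72,"linear":[0,0,0],"twist":0},{"jaw":0.72,"linear":[0,0,0],"twist":0}]'
python3 -c "
from h import *
go([.4587,-.41,.061],2.3)"
```

```text
time: 4.9
position: [0.4607, -0.4123, 0.1302]
tool_rot: [0.693, 0.721, 0.0, -0.0]
ft_force: [0.1, -0.2, 1.1]
grip_width: 0.0638
grip_force: 0.0
shift cm [ 0.23 -0.19  6.92] dist 0.069
y at 2.32 twist 0.02 q6 -0.951
```

```bash
python3 -m pendant '[{"jaw":0.72,"linear":[0.23,-0.19,2],"twist":0},{"jaw":0.72,"linear":[0,0,2],"twist":0},{"jaw":0.72,"linear":[0,0,1.5],"twist":0},{"jaw":0.72,"linear":[0,0,1],"twist":0},{"jaw":0.72,"linear":[0,0,0.42],"twist":0},{"jaw":0.72,"linear":[0,0,0],"twist":0},{"jaw":0.72,"linear":[0,0,0],"twist":0}]' 20
python3 -m pendant '[{"jaw":0.5,"linear":[0,0,0],"twist":0},{"jaw":0.5,"linear":[0,0,0],"twist":0},{"jaw":0.4,"linear":[0,0,0],"twist":0},{"jaw":0.4,"linear":[0,0,0],"twist":0},{"jaw":0.4,"linear":[0,0,0],"twist":0},{"jaw":0.4,"linear":[0,0,0],"twist":0}]' 20
```

```text
time: 5.48
position: [0.4592, -0.4113, 0.0618]
tool_rot: [0.693, 0.721, -0.0, 0.001]
ft_force: [0.6, 0.3, 0.1]
grip_width: 0.0626
grip_force: 0.0
time: 5.98
position: [0.4589, -0.4108, 0.0612]
tool_rot: [0.693, 0.721, -0.0, 0.001]
ft_force: [1.2, -0.1, 5.9]
grip_width: 0.0498
grip_force: 20.0
```

Gripped: 49.8 mm at 20 N. Now lift and turn.

```bash
python3 -m pendant '[{"jaw":0.4,"linear":[0,0,-0.5],"twist":0},{"jaw":0.4,"linear":[0,0,-1],"twist":0},{"jaw":0.4,"linear":[0,0,-2],"twist":0},{"jaw":0.4,"linear":[0,0,-3],"twist":0},{"jaw":0.4,"linear":[0,0,-3],"twist":-2},{"jaw":0.4,"linear":[0,0,-3],"twist":-6},{"jaw":0.4,"linear":[0,0,-1.5],"twist":-6},{"jaw":0.4,"linear":[0,0,0],"twist":-6},{"jaw":0.4,"linear":[0,0,0],"twist":-6},{"jaw":0.4,"linear":[0,0,0],"twist":-6},{"jaw":0.4,"linear":[0,0,0],"twist":-4.8},{"jaw":0.4,"linear":[0,0,0],"twist":0}]'
python3 -c "
from h import *
go([.5424,-.0555,.2],39.1)"
```

```text
time: 6.98
position: [0.4581, -0.4099, 0.2007]
tool_rot: [0.429, 0.903, 0.0, -0.0]
ft_force: [0.2, 0.4, -1.0]
grip_width: 0.0497
grip_force: 20.0
shift cm [22.16 28.91  0.08] dist 0.364
y at 39.15 twist 0.05 q6 -1.595
```

```bash
python3 -m pendant '[{"jaw":0.4,"linear":[1.1,1.45,0],"twist":0},{"jaw":0.4,"linear":[2.2,2.85,0],"twist":0},{"jaw":0.4,"linear":[2.2,2.85,0],"twist":0},{"jaw":0.4,"linear":[2.2,2.85,0],"twist":0},{"jaw":0.4,"linear":[2.2,2.85,0],"twist":0},{"jaw":0.4,"linear":[2.2,2.85,0],"twist":0},{"jaw":0.4,"linear":[2.2,2.85,0],"twist":0},{"jaw":0.4,"linear":[2.2,2.85,0],"twist":0},{"jaw":0.4,"linear":[2.2,2.85,0],"twist":0},{"jaw":0.4,"linear":[2.2,2.85,0],"twist":0},{"jaw":0.4,"linear":[1.3,1.8,0],"twist":0},{"jaw":0.4,"linear":[0,0,0],"twist":0}]'
python3 -m pendant '[{"jaw":0.4,"linear":[0,0,0],"twist":0},{"jaw":0.4,"linear":[0,0,0],"twist":0}]'
python3 - <<'E'
from h import *
from rig import cams
go([.5424,-.0555,.2],39.1)
ims=[]
for n,fi in(("scene",0),("wrist",1)):
    c=cams.camera(n);np.savez(f"pics/{n}6.npz",**c)
    if n=="wrist": ims.append(c["color"][180:420,100:420])
    else: ims.append(c["color"][150:270,200:360])
cv2.imwrite("pics/s6.png",np.hstack([cv2.resize(i,(400,300),interpolation=cv2.INTER_CUBIC) for i in ims]))
E
```

```text
time: 7.98
position: [0.5425, -0.0503, 0.2005]
tool_rot: [0.429, 0.904, 0.001, -0.001]
ft_force: [0.4, -0.5, -1.0]
grip_width: 0.0497
grip_force: 20.0
time: 8.15
position: [0.5425, -0.0556, 0.2004]
tool_rot: [0.43, 0.903, -0.0, -0.0]
ft_force: [1.0, -0.2, -0.2]
grip_width: 0.0499
grip_force: 20.0
shift cm [0.02 0.   0.04] dist 0.0
y at 39.05 twist -0.05 q6 -0.988
```

View pics/s6.png

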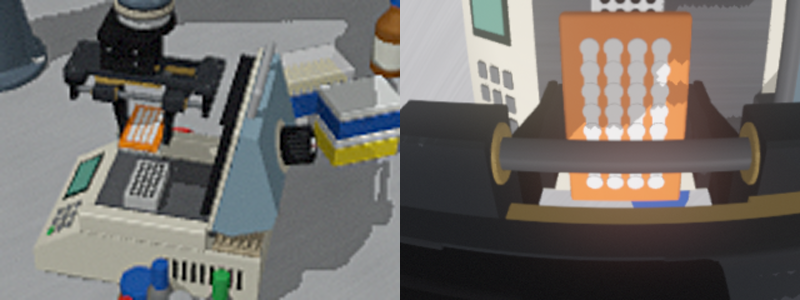

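The held plate is level and seen from the wrist, with deck corners at (561,12), (691,13), (680,200) and (572,200). I'll check the plate's offset from the TCP.

```bash
python3 - <<'E'
from h import *
c=load("wrist6");P=cloud(c,True);p,r,o=pose()
a=np.array([(561,12),(691,13),(680,200),(572,200)],float)-[400,0]
px=(a+.5)/1.25-.5+[100,180]
print("deck z",np.median(P[185:195,240:320,2]))
q=onplane(c,px[:,0],px[:,1],.2022,True)
print([np.linalg.norm(q[i]-q[i-1]).round(4) for i in range(4)],q.mean(0).round(4),"in tool mm",((q-p)@r.as_matrix()*1000).round(1).tolist())
l=q[0]-q[3]+q[1]-q[2];print(np.degrees(np.arctan2(l[1],l[0])))
E
```

```text
deck z 0.19722795349531091
[np.float64(0.0874), np.float64(0.0475), np.float64(0.0871), np.float64(0.0491)] [ 0.5397 -0.0544  0.2022] in tool mm [[47.4, -24.7, -1.8], [47.1, 22.8, -1.8], [-40.0, 23.7, -1.8], [-39.9, -25.3, -1.8]]
129.0669703198447
```

```bash
python3 - <<'E'
from h import *
p,r,o=pose();M=r.as_matrix()
for n in("wrist6","w5","scene6"):
    c=load(n);fi=n!="scene6";P=cloud(c,fi);hsv=cv2.cvtColor(c["color"],cv2.COLOR_BGR2HSV)
    m=(hsv[...,0]>4)&(hsv[...,0]<20)&(hsv[...,1]>120)&(c["depth"]>0)
    if n=="scene6": m&=(abs(P[...,2]-.2)<.03)&(np.hypot(P[...,0]-.54,P[...,1]+.055)<.08)
    elif n=="wrist6": m&=(abs(P[...,2]-.2)<.02)
    else: m&=(abs(P[...,2]-.06)<.02)
    q=P[m];print(n,m.sum(),"z med",np.median(q[:,2]),np.percentile(q[:,2],[10,90]))
    if n!="w5": t=(q-p)@M*1000;print(np.percentile(t,[1,10,50,90,99],axis=0).round(1).tolist())
    if n=="wrist6":
        A=np.c_[t[:,:2],np.ones(len(t))];print("plane",np.linalg.lstsq(A,t[:,2],rcond=None)[0])
E
```

```text
wrist6 6998 z med 0.2003963829781004 [0.19959794 0.20115891]
[[-40.2, -25.7, -1.4], [-34.5, -23.0, -0.8], [22.0, -1.2, -0.0], [43.8, 20.5, 0.8], [46.1, 23.1, 2.3]]
plane [0.0020373  0.0004014  0.00113394]
w5 2606 z med 0.0612876622843298 [0.06018306 0.06232336]
scene6 124 z med 0.2011463969643682 [0.19609362 0.20301254]
[[-43.1, -29.2, -7.5], [-40.9, -22.7, -2.6], [-22.7, -2.4, -0.8], [35.5, 22.9, 4.3], [41.2, 25.8, 7.8]]
```

Wrist depth puts the plate about 3 mm off along tool x, while the pick suggested roughly 0. I'll settle it by moving aside low so that plate and block show in the same picture.

```bash
python3 -m pendant '[{"jaw":0.4,"linear":[-2,0,0],"twist":0},{"jaw":0.4,"linear":[-3.5,0,0],"twist":0},{"jaw":0.4,"linear":[-2.5,0,2],"twist":0},{"jaw":0.4,"linear":[-1,0,1.5],"twist":0},{"jaw":0.4,"linear":[0,0,0],"twist":0},{"jaw":0.4,"linear":[0,0,0],"twist":0},{"jaw":0.4,"linear":[0,0,0],"twist":0}]'
python3 - <<'E'
from h import *
from rig import cams
c=cams.camera("wrist");np.savez("pics/w7.npz",**c)
cv2.imwrite("pics/w7.png",cv2.resize(c["color"][130:360,200:376],None,fx=2.6,fy=2.6,interpolation=cv2.INTER_CUBIC))
print(pose()[0])
E
```

```text
time: 8.83
position: [0.5987, -0.1257, 0.1656]
tool_rot: [0.431, 0.903, 0.0, -0.001]
ft_force: [-0.6, -0.1, 0.8]
grip_width: 0.0499
grip_force: 20.0
[ 0.59896994 -0.12540935  0.16607172]
```

View pics/w7.png

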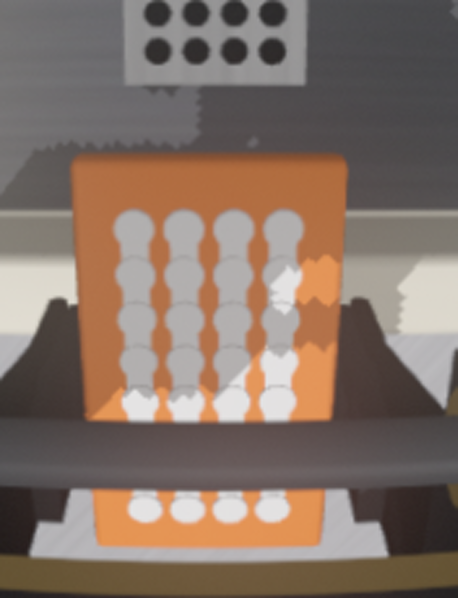

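Both are visible: the block's near edge at y=85 (x 125–306), well rows at y=13 and 51, and deck corners at (73,157), (346,157), (322,546), (98,544).

```bash
python3 - <<'E'
from h import *
c=load("w7");p,r,o=pose();M=r.as_matrix();P=cloud(c,True)
to=lambda a:(np.array(a,float)+.5)/2.6-.5+[200,130]
def T(a,z):
    a=to(a);return ((onplane(c,a[:,0],a[:,1],z,True)-p)@M*1000)[:,:2].round(1)
print("block z depth",np.median(P[130:160,252:312,2]))
D=[(73,157),(346,157),(322,546),(98,544)]
for dz in(0,.0018):
    d=T(D,p[2]+dz);print("deck",d.tolist(),"c",d.mean(0))
for z in(.111,.1127):
    w=T([(158,51),(272,51),(157,13),(272,13)],z);e=T([(125,85),(306,85)],z)
    print(z,"wells",w.tolist(),"edge",e.tolist(),"centre from wells x",w[:2,0].mean()+31.5,"from edge",e[:,0].mean()+39.5,"y",w[:,1].mean())
s=(np.array([.5424,-.0555,.11])-p)@M*1000;print("seat from w3 in tool",s.round(1))
E
```

```text
block z depth 0.1111038140035473
deck [[46.4, -25.9], [46.4, 22.5], [-41.3, 23.0], [-40.6, -26.2]] c [ 2.725 -1.65 ]
deck [[46.9, -25.6], [46.8, 22.2], [-39.8, 22.7], [-39.1, -25.9]] c [ 3.7  -1.65]
0.111 wells [[58.2, -13.8], [58.2, 13.2], [67.3, -13.9], [67.3, 13.1]] edge [[50.1, -21.8], [50.1, 21.5]] centre from wells x 89.7 from edge 89.6 y -0.35000000000000053
0.1127 wells [[58.4, -13.7], [58.4, 13.0], [67.4, -13.8], [67.4, 12.9]] edge [[50.4, -21.6], [50.4, 21.3]] centre from wells x 89.9 from edge 89.9 y -0.3999999999999999
seat from w3 in tool [89.9  0.1 56.1]
```

The readings depend on range, which points to a small error in the wrist camera's mounting calibration. I'll solve for it jointly with the seat, plate and fingertip observations.

```bash
cat > cal.py <<'E'
from h import *
from scipy.optimize import least_squares
p7,r7,_=pose()
# nominal camera in tool frame (from w7, settled)
c7=load("w7");V=c7["view"];M7=r7.as_matrix()
def proj(c,X,th):  # correction in camera frame
    q=X@c["view"][:3,:3].T+c["view"][:3,3]
    q=R.from_rotvec(th[3:6]).apply(q)+th[:3]
    xy=q[:,:2]/q[:,2:];r=np.linalg.norm(xy,axis=1)[:,None]+1e-12
    return xy*np.arctan(r)/r*f(c)+[c["cx"],c["cy"]]
to3=lambda a:(np.array(a,float)+.5)/2.857-.5+[180,130]
to7=lambda a:(np.array(a,float)+.5)/2.6-.5+[200,130]
w3=to3([(371,203),(440,240),(347,388),(279,355)])
w7=to7([(158,51),(272,51),(157,13),(272,13)])
d7=to7([(73,157),(346,157),(322,546),(98,544)])
f7=to7([(58,300),(360,299)])
def rect(x,y,z,yaw,a,b):
    q=np.array([[-a,b],[a,b],[a,-b],[-a,-b]])@np.array([[np.cos(yaw),np.sin(yaw)],[-np.sin(yaw),np.cos(yaw)]])
    return np.c_[q+[x,y],np.full(4,z)]
obs45=[]
for n in("w4","w5"):
    c=load(n);hsv=cv2.cvtColor(c["color"],cv2.COLOR_BGR2HSV)
    m=((hsv[...,0]>4)&(hsv[...,0]<20)&(hsv[...,1]>120)).astype(np.uint8)
    k,l,s,_=cv2.connectedComponentsWithStats(cv2.morphologyEx(m,cv2.MORPH_CLOSE,np.ones((9,9))));i=1+s[1:,4].argmax()
    pts=np.argwhere(l==i)[:,::-1];q=onplane(c,pts[:,0],pts[:,1],.0613,True)[:,:2].astype(np.float32)
    (x,y),(a,b),an=cv2.minAreaRect(q);obs45.append((c,np.array([project(c,X,True) for X in rect(x,y,.0613,np.radians(an),a/2+.0004,b/2+.0004)])))
def res(t):
    th=t[:6];sx,sy,sz,syaw,px,py,pyaw,ox,oz=t[6:]
    e=[th[:3]/.002,th[3:]/.01]
    A=rect(sx,sy,sz,syaw,.0135,.0315)   # order (-x,+y),(+x,+y),(+x,-y),(-x,-y)
    e.append(((proj(load3,A,th)-w3)/.4).ravel())
    B=A[[3,2]];d=(A[0]-A[3])/7;B=np.vstack([B,B+d]);e.append(((proj(c7,B,th)-w7)/.4).ravel())
    D=np.array([[ox+.044,-.025,oz],[ox+.044,.025,oz],[ox-.044,.025,oz],[ox-.044,-.025,oz]])@M7.T+p7
    e.append(((proj(c7,D,th)-d7)/.5).ravel())
    F=np.array([[.0095,-.03,.017],[.0095,.03,.017]])@M7.T+p7
    e.append((proj(c7,F,th)-f7)[:,1]/1.5)
    for c,o in obs45:e.append(((proj(c,rect(px,py,.063,pyaw,.025,.044),th)-o)/.6).ravel())
    e.append([(ox-(py+.4102))/.0006,(oz+.0018)/.0006])
    return np.concatenate(e)
load3=load("w3")
x0=np.r_[np.zeros(6),.5424,-.0555,.111,np.radians(39.1),.4587,-.41,.04,.001,-.001]
s=least_squares(res,x0,loss="soft_l1");t=s.x
cov=np.sqrt(np.diag(np.linalg.inv(s.jac.T@s.jac)))
for n,v,k in zip("tx ty tz rx ry rz sx sy sz syaw px py pyaw ox oz".split(),t,cov):print(n,round(v,4),"+-",round(k,4))
print("cost",s.cost);r=res(t);print(r.round(1))
print("seat in tool mm",((t[6:9]-p7)@M7*1000).round(2),"yaw",np.degrees(t[9]))
E
python3 cal.py
```

```text
tx -0.0026 +- 0.0006
ty -0.0014 +- 0.0008
tz 0.0034 +- 0.0008
rx -0.0016 +- 0.0032
ry 0.0068 +- 0.0036
rz 0.0025 +- 0.004
sx 0.5431 +- 0.0006
sy -0.0553 +- 0.0006
sz 0.1131 +- 0.0013
syaw 0.6825 +- 0.0063
px 0.459 +- 0.001
py -0.4096 +- 0.0009
pyaw 0.0408 +- 0.0054
ox 0.0017 +- 0.0007
oz -0.0017 +- 0.0006
cost 8.45519517163011
[-1.3 -0.7  1.7 -0.2  0.7  0.3 -0.3  0.5 -0.4  0.6 -0.3 -0.1  0.8  0.3
  0.  -0.5 -0.6 -0.4  0.6  0.  -0.2  0.  -1.1  0.5  2.9  0.8  0.4 -1.2
 -0.1 -0.2 -0.1  0.3  0.1  0.2  0.3  0.1  0.3  0.   0.1 -0.  -0.  -0.3
 -0.3 -0.4 -0.3 -0.2 -0.1 -0.3  1.8  0.2]
seat in tool mm [89.64  0.74 52.95] yaw 39.10420388177136
```

The joint fit gives a plate offset of 1.7 mm in tool x and the seat at tool (+89.6, +0.7). The shift is therefore +8.8, +0.07 cm, and home should be at TCP z ≈ 0.118.

```bash
python3 -m pendant '[{"jaw":0.4,"linear":[2,0.07,0],"twist":0},{"jaw":0.4,"linear":[3.5,0,0],"twist":0},{"jaw":0.4,"linear":[2.3,0,0.5],"twist":0},{"jaw":0.4,"linear":[1,0,1],"twist":0},{"jaw":0.4,"linear":[0,0,1],"twist":0},{"jaw":0.4,"linear":[0,0,0.5],"twist":0},{"jaw":0.4,"linear":[0,0,0],"twist":0},{"jaw":0.4,"linear":[0,0,0],"twist":0},{"jaw":0.4,"linear":[0,0,0],"twist":0}]'
python3 -m pendant '[{"jaw":0.4,"linear":[0,0,0.2],"twist":0},{"jaw":0.4,"linear":[0,0,0.2],"twist":0},{"jaw":0.4,"linear":[0,0,0.1],"twist":0},{"jaw":0.4,"linear":[0,0,0],"twist":0},{"jaw":0.4,"linear":[0,0,0],"twist":0}]'
```

```text
time: 9.63
position: [0.5458, -0.0578, 0.1357]
tool_rot: [0.43, 0.903, 0.0, 0.001]
ft_force: [-0.3, -0.4, -0.1]
grip_width: 0.0496
grip_force: 20.0
time: 10.05
position: [0.5447, -0.0569, 0.1303]
tool_rot: [0.43, 0.903, -0.0, -0.0]
ft_force: [0.2, 0.1, -0.7]
grip_width: 0.0495
grip_force: 20.0
```

```bash
python3 -m pendant '[{"jaw":0.4,"linear":[0,0,0.2],"twist":0},{"jaw":0.4,"linear":[0,0,0.2],"twist":0},{"jaw":0.4,"linear":[0,0,0],"twist":0},{"jaw":0.4,"linear":[0,0,0],"twist":0}]'
python3 -m pendant '[{"jaw":0.4,"linear":[0,0,0.2],"twist":0},{"jaw":0.4,"linear":[0,0,0.2],"twist":0},{"jaw":0.4,"linear":[0,0,0],"twist":0},{"jaw":0.4,"linear":[0,0,0],"twist":0}]'
```

```text
time: 10.38
position: [0.5445, -0.0568, 0.1261]
tool_rot: [0.43, 0.903, -0.0, -0.0]
ft_force: [0.1, -0.2, -1.4]
grip_width: 0.0498
grip_force: 20.0
time: 10.72
position: [0.5446, -0.0568, 0.1222]
tool_rot: [0.43, 0.903, -0.0, -0.0]
ft_force: [-1.0, -0.8, -1.8]
grip_width: 0.0495
grip_force: 20.0
```

```bash
python3 -m pendant '[{"jaw":0.4,"linear":[0,0,0.2],"twist":0},{"jaw":0.4,"linear":[0,0,0.1],"twist":0},{"jaw":0.4,"linear":[0,0,0],"twist":0},{"jaw":0.4,"linear":[0,0,0],"twist":0}]'
python3 -m pendant '[{"jaw":0.4,"linear":[0,0,0.1],"twist":0},{"jaw":0.4,"linear":[0,0,0],"twist":0},{"jaw":0.4,"linear":[0,0,0],"twist":0}]'
python3 -m pendant '[{"jaw":0.4,"linear":[0,0,0.1],"twist":0},{"jaw":0.4,"linear":[0,0,0],"twist":0},{"jaw":0.4,"linear":[0,0,0],"twist":0}]'
```

```text
time: 11.05
position: [0.5446, -0.0569, 0.1193]
tool_rot: [0.43, 0.903, -0.0, -0.0]
ft_force: [-0.4, -0.7, -0.0]
grip_width: 0.0499
grip_force: 20.0
time: 11.3
position: [0.5447, -0.0569, 0.1183]
tool_rot: [0.43, 0.903, -0.0, -0.0]
ft_force: [0.0, -0.3, -0.2]
grip_width: 0.0493
grip_force: 20.0
time: 11.55
position: [0.5448, -0.0569, 0.1182]
tool_rot: [0.43, 0.903, 0.0, 0.0]
ft_force: [-2.4, 0.1, 4.7]
grip_width: 0.0497
grip_force: 20.0
```

Contact came exactly at the predicted home height. A slight press, then release and rise.

```bash
python3 -m pendant '[{"jaw":0.4,"linear":[0,0,0.08],"twist":0},{"jaw":0.4,"linear":[0,0,0],"twist":0}]'
python3 -m pendant '[{"jaw":0.7,"linear":[0,0,0],"twist":0},{"jaw":0.7,"linear":[0,0,0],"twist":0},{"jaw":0.7,"linear":[0,0,0],"twist":0},{"jaw":0.7,"linear":[0,0,-0.5],"twist":0},{"jaw":0.7,"linear":[0,0,-1.5],"twist":0},{"jaw":0.7,"linear":[0,0,-3],"twist":0},{"jaw":0.7,"linear":[0,0,-3],"twist":0},{"jaw":0.7,"linear":[0,0,-1],"twist":0},{"jaw":0.7,"linear":[0,0,0],"twist":0},{"jaw":0.7,"linear":[0,0,0],"twist":0}]'
python3 - <<'E'
from h import *
from rig import cams
c=cams.camera("wrist");np.savez("pics/w8.npz",**c);P=cloud(c,True)
hsv=cv2.cvtColor(c["color"],cv2.COLOR_BGR2HSV);m=(hsv[...,0]>4)&(hsv[...,0]<20)&(hsv[...,1]>120)&(abs(P[...,2]-.12)<.02)
t=P[m];print(m.sum(),np.percentile(t[:,2],[5,50,95]))
a=(t-[.5431,-.0553,0])@np.array([[.776,-.631,0],[.631,.776,0],[0,0,1]]);print(np.percentile(a,[1,50,99],axis=0).round(4));print(np.linalg.lstsq(np.c_[a[:,:2],np.ones(len(a))],a[:,2],rcond=None)[0])
cols,K=P[300:310,270:290,2],0
s=cams.camera("scene");np.savez("pics/scene8.npz",**s)
E
```

```text
time: 11.72
position: [0.5448, -0.0569, 0.1181]
tool_rot: [0.43, 0.903, -0.0, 0.0]
ft_force: [-3.4, 0.7, 10.6]
grip_width: 0.05
grip_force: 20.0
time: 12.55
position: [0.5446, -0.0568, 0.2066]
tool_rot: [0.43, 0.903, 0.0, 0.0]
ft_force: [-0.9, -0.6, -0.3]
grip_width: 0.0607
grip_force: 0.0
3604 [0.11703457 0.11822235 0.11926773]
[[-0.0254 -0.044   0.1161]
 [-0.0011  0.007   0.1182]
 [ 0.0233  0.0432  0.1197]]
[ 0.00020113 -0.00240174  0.11817838]
```

The plate is home: contact at the predicted height, level, centred within about 1 mm. Next the lid. I'll rise, turn 90° so the closed fingers lie across the bar, and go behind the bar.

```bash
python3 -m pendant '[{"jaw":0.6,"linear":[0,0,-3],"twist":0},{"jaw":0,"linear":[0,0,-3.5],"twist":7},{"jaw":0,"linear":[0,0,-3.5],"twist":7},{"jaw":0,"linear":[0,0,-3.5],"twist":7},{"jaw":0,"linear":[0,0,-3],"twist":7},{"jaw":0,"linear":[0,0,-1],"twist":7},{"jaw":0,"linear":[0,0,0],"twist":7},{"jaw":0,"linear":[0,0,0],"twist":7},{"jaw":0,"linear":[0,0,0],"twist":7},{"jaw":0,"linear":[0,0,0],"twist":7},{"jaw":0,"linear":[0,0,0],"twist":7},{"jaw":0,"linear":[0,0,0],"twist":7}]'
python3 -m pendant '[{"jaw":0,"linear":[0,0,0],"twist":7},{"jaw":0,"linear":[0,0,0],"twist":6},{"jaw":0,"linear":[0,0,0],"twist":0},{"jaw":0,"linear":[0,0,0],"twist":0}]'
cat >> h.py <<'E'
S=np.array([.5433,-.0554,.1087]);EX=np.array([np.cos(np.radians(39.1)),np.sin(np.radians(39.1)),0]);EY=np.array([-EX[1],EX[0],0]);H=S+.1*EX+[0,0,.0195]
def hx(x,z,y=0): return H+x*EX+y*EY+[0,0,z]
def inh(p): d=np.asarray(p)-H;return np.stack([d@EX,d@EY,d[...,2]],-1)
def bar(a): return np.array([-.19*np.cos(a)+.013*np.sin(a),.19*np.sin(a)+.013*np.cos(a)])
E
python3 - <<'E'
from h import *
from rig import cams
go(hx(.112,.38-H[2]),-50.9)
c=cams.camera("wrist");np.savez("pics/w9.npz",**c);cv2.imwrite("pics/w9.png",c["color"])
P=inh(cloud(c,True));b=bar(1.95);print("bar",b,"H",H)
# bar points: highest things near the bar
m=(abs(P[...,1])<.05)&(P[...,2]>.12)&(P[...,2]<.21)&(abs(P[...,0]-b[0])<.06);q=P[m];print(m.sum())
t=q[q[:,2]>np.percentile(q[:,2],60)];print(np.percentile(q,[2,50,98],axis=0).round(3),np.median(t,0).round(3))
E
```

```text
time: 13.65
position: [0.5441, -0.0568, 0.3792]
tool_rot: [0.9, 0.436, -0.002, -0.002]
ft_force: [0.4, 0.6, -1.5]
grip_width: 0.0008
grip_force: 0.0
time: 13.98
position: [0.5443, -0.0568, 0.3798]
tool_rot: [0.942, 0.336, -0.001, -0.001]
ft_force: [-0.1, -0.4, -1.1]
grip_width: 0.0005
grip_force: 0.0
shift cm [21.21 -0.13 -0.06] dist 0.212
y at -50.78 twist 0.12 q6 0.578
bar [0.08241083 0.17169   ] H [0.62090464 0.00766758 0.1282    ]
7098
[[ 0.023 -0.048  0.148]
 [ 0.04   0.     0.152]
 [ 0.049  0.048  0.191]] [0.043 0.    0.189]
```

The lid's bar shows at hinge coordinates (0.045, ~0.184), so the lid stands at about 1.74 rad rather than 1.95. I'll place the closed fingers behind it.

```bash
python3 -m pendant '[{"jaw":0,"linear":[1.5,-0.1,0],"twist":0},{"jaw":0,"linear":[3.5,0,0],"twist":0},{"jaw":0,"linear":[3.8,0,0],"twist":0},{"jaw":0,"linear":[3.8,0,0],"twist":0},{"jaw":0,"linear":[3.5,0,0],"twist":0},{"jaw":0,"linear":[2,0,0],"twist":0},{"jaw":0,"linear":[0,0,1],"twist":0},{"jaw":0,"linear":[0,0,2],"twist":0},{"jaw":0,"linear":[0,0,2],"twist":0},{"jaw":0,"linear":[0,0,1.2],"twist":0},{"jaw":0,"linear":[0,0,0],"twist":0},{"jaw":0,"linear":[0,0,0],"twist":0}]'
python3 - <<'E'
from h import *
print(inh(pose()[0]))
for a in np.arange(1.7,.55,-.1):
    b=bar(a);print(round(a,2),"push TCP x,z",(b[0]+.0155).round(4),(b[1]-.010+.017).round(4))
E
```

```text
time: 15.03
position: [0.6839, 0.058, 0.3183]
tool_rot: [0.942, 0.335, -0.001, -0.001]
ft_force: [0.2, -0.5, 0.2]
grip_width: 0.0004
grip_force: 0.0
[ 0.08067132 -0.000693    0.19008752]
1.7 push TCP x,z 0.0529 0.1937
1.6 push TCP x,z 0.034 0.1965
1.5 push TCP x,z 0.015 0.1974
1.4 push TCP x,z -0.004 0.1964
1.3 push TCP x,z -0.0228 0.1936
1.2 push TCP x,z -0.0412 0.1888
1.1 push TCP x,z -0.0591 0.1822
1.0 push TCP x,z -0.0762 0.1739
0.9 push TCP x,z -0.0924 0.1639
0.8 push TCP x,z -0.1075 0.1524
0.7 push TCP x,z -0.1214 0.1393
0.6 push TCP x,z -0.134 0.125
```

```bash
python3 -m pendant '[{"jaw":0,"linear":[-0.7,0,-0.1],"twist":0},{"jaw":0,"linear":[-0.7,0,-0.1],"twist":0},{"jaw":0,"linear":[-0.7,0,-0.1],"twist":0},{"jaw":0,"linear":[-0.7,0,-0.1],"twist":0},{"jaw":0,"linear":[-0.95,0,-0.14],"twist":0},{"jaw":0,"linear":[-0.95,0,-0.14],"twist":0},{"jaw":0,"linear":[-0.95,0,-0.05],"twist":0},{"jaw":0,"linear":[-0.95,0,-0.04],"twist":0},{"jaw":0,"linear":[0,0,0],"twist":0},{"jaw":0,"linear":[0,0,0],"twist":0}]'
python3 - <<'E'
from h import *
print(inh(pose()[0]))
E
```

```text
time: 15.87
position: [0.6341, 0.0163, 0.3295]
tool_rot: [0.943, 0.334, 0.002, 0.001]
ft_force: [1.9, 2.8, 2.2]
grip_width: 0.0003
grip_force: 1.6
[ 0.01569603 -0.00168159  0.20128238]
```

```bash
python3 -m pendant '[{"jaw":0,"linear":[-0.95,0,0.25],"twist":0},{"jaw":0,"linear":[-0.95,0,0.25],"twist":0},{"jaw":0,"linear":[-0.95,0,0.14],"twist":0},{"jaw":0,"linear":[-0.95,0,0.14],"twist":0},{"jaw":0,"linear":[-0.92,0,0.24],"twist":0},{"jaw":0,"linear":[-0.92,0,0.24],"twist":0},{"jaw":0,"linear":[-0.9,0,0.33],"twist":0},{"jaw":0,"linear":[-0.9,0,0.33],"twist":0},{"jaw":0,"linear":[-0.86,0,0.42],"twist":0},{"jaw":0,"linear":[-0.86,0,0.42],"twist":0},{"jaw":0,"linear":[0,0,0],"twist":0}]'
python3 - <<'E'
from h import *
print(inh(pose()[0]))
E
```

```text
time: 16.78
position: [0.5598, -0.0426, 0.2981]
tool_rot: [0.943, 0.334, -0.002, -0.001]
ft_force: [-0.1, -0.9, -0.5]
grip_width: 0.0003
grip_force: 0.1
[-0.07910869 -0.00043948  0.16990347]
```

```bash
python3 -m pendant '[{"jaw":0,"linear":[-0.8,0,0.5],"twist":0},{"jaw":0,"linear":[-0.8,0,0.5],"twist":0},{"jaw":0,"linear":[-0.75,0,0.55],"twist":0},{"jaw":0,"linear":[-0.75,0,0.55],"twist":0},{"jaw":0,"linear":[0,0,0],"twist":0},{"jaw":0,"linear":[0,0,0],"twist":0}]'
python3 - <<'E'
from h import *
from rig import cams
print(inh(pose()[0]))
c=cams.camera("scene");np.savez("pics/s10.npz",**c);w=cams.camera("wrist");np.savez("pics/w10.npz",**w)
cv2.imwrite("pics/s10.png",np.hstack([cv2.resize(c["color"][140:290,190:390],(400,300),interpolation=cv2.INTER_CUBIC),cv2.resize(w["color"],(400,300),interpolation=cv2.INTER_AREA)]))
P=inh(cloud(c))
# lid side/top: print slope via plane fit of right-hand lid top region in wrist cloud
Q=inh(cloud(w,True));m=(w["depth"]>0)&(abs(Q[...,1])<.09)&(Q[...,0]>-.05)&(Q[...,0]<.12)&(Q[...,2]>-.02)&(Q[...,2]<.2)
q=Q[m];print(m.sum());
for x in np.arange(-.05,.12,.02):
    s=q[abs(q[:,0]-x)<.01];s=s[abs(s[:,1])>.05];print(round(x,2),len(s),np.median(s[:,2]).round(3) if len(s) else None)
E
```

```text
time: 17.28
position: [0.5361, -0.0614, 0.2775]
tool_rot: [0.943, 0.334, -0.003, -0.001]
ft_force: [-0.7, 0.2, -1.4]
grip_width: 0.0001
grip_force: 0.0
[-0.10936725 -0.00017639  0.14927601]
35399
-0.05 2166 0.112
-0.03 4089 0.107
-0.01 3748 0.1
0.01 3170 0.094
0.03 1298 0.081
0.05 45 -0.02
0.07 2 -0.02
0.09 0 None
0.11 0 None
```

View pics/s10.png

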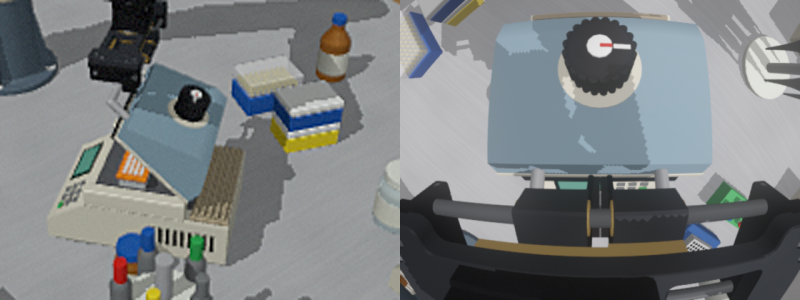

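The lid is now at about 0.75 rad with the fingers behind the bar. The knob, at (600,50) in the right image, has its white and red marks aligned. I'll switch to pressing from on top of the bar.

```bash
python3 -m pendant '[{"jaw":0,"linear":[0.2,0,-1.2],"twist":0},{"jaw":0,"linear":[0,0,-1.5],"twist":0},{"jaw":0,"linear":[-1.3,0,0],"twist":0},{"jaw":0,"linear":[-1.3,0,0],"twist":0},{"jaw":0,"linear":[-0.3,0,0.5],"twist":0},{"jaw":0,"linear":[0,0,0.7],"twist":0},{"jaw":0,"linear":[0,0,0],"twist":0},{"jaw":0,"linear":[0,0,0],"twist":0}]'
python3 -c "
from h import *
print(inh(pose()[0]))"
```

```text
time: 18.05
position: [0.5163, -0.0782, 0.2924]
tool_rot: [0.943, 0.334, -0.001, -0.001]
ft_force: [0.7, -0.1, -0.6]
grip_width: 0.0006
grip_force: 0.0
[-0.13534181 -0.00061746  0.16424774]
```

```bash
python3 -m pendant '[{"jaw":0,"linear":[-0.15,0,0.9],"twist":0},{"jaw":0,"linear":[-0.63,0,0.72],"twist":0},{"jaw":0,"linear":[-0.63,0,0.72],"twist":0},{"jaw":0,"linear":[-0.55,0,0.78],"twist":0},{"jaw":0,"linear":[-0.55,0,0.78],"twist":0},{"jaw":0,"linear":[0,0,0],"twist":0}]'
python3 -c "
from h import *
print(inh(pose()[0]))"
python3 -m pendant '[{"jaw":0,"linear":[-0.47,0,0.83],"twist":0},{"jaw":0,"linear":[-0.47,0,0.83],"twist":0},{"jaw":0,"linear":[-0.39,0,0.87],"twist":0},{"jaw":0,"linear":[-0.39,0,0.87],"twist":0},{"jaw":0,"linear":[0,0,0],"twist":0},{"jaw":0,"linear":[0,0,0],"twist":0}]'
python3 -c "
from h import *
print(inh(pose()[0]))"
```

```text
time: 18.55
position: [0.496, -0.0941, 0.2531]
tool_rot: [0.943, 0.334, -0.001, -0.001]
ft_force: [0.4, 0.6, -0.0]
grip_width: 0.0006
grip_force: 0.0
[-0.16111894 -0.00025678  0.1249095 ]
time: 19.05
position: [0.4843, -0.1041, 0.2197]
tool_rot: [0.943, 0.334, -0.0, -0.001]
ft_force: [-0.1, -1.0, -1.1]
grip_width: 0.0009
grip_force: 0.0
[-0.17646787 -0.00058723  0.0914601 ]
```

```bash
cat > lid.py <<'E'
from h import *
from rig import cams
import sys
w=cams.camera("wrist");np.savez(f"pics/{sys.argv[1]}.npz",**w)
Q=inh(cloud(w,True));hsv=cv2.cvtColor(w["color"],cv2.COLOR_BGR2HSV)
m=(w["depth"]>0)&(hsv[...,0]>95)&(hsv[...,0]<115)&(hsv[...,1]>40)&(hsv[...,1]<130)&(abs(Q[...,1])<.085)&(abs(Q[...,1])>.04)&(Q[...,2]>0)
q=Q[m];print(m.sum());x0=q[:,0].min()
for x in np.arange(-.16,.1,.02):
    s=q[abs(q[:,0]-x)<.01]
    if len(s)>50:print(round(x,2),len(s),np.median(s[:,2]).round(4))
E
python3 lid.py w11
```

```text
31363
-0.16 225 0.1859
-0.14 1968 0.071
-0.12 5406 0.0736
-0.1 6191 0.077
-0.08 6553 0.0804
-0.06 6720 0.0837
-0.04 4215 0.0865
```

The lid is at about 0.30 rad and following the fingers. Continue gently to shut.

```bash
python3 -m pendant '[{"jaw":0,"linear":[-0.3,0,0.9],"twist":0},{"jaw":0,"linear":[-0.3,0,0.9],"twist":0},{"jaw":0,"linear":[-0.21,0,0.6],"twist":0},{"jaw":0,"linear":[-0.21,0,0.6],"twist":0},{"jaw":0,"linear":[-0.05,0,0.6],"twist":0},{"jaw":0,"linear":[-0.05,0,0.5],"twist":0},{"jaw":0,"linear":[0,0,0.3],"twist":0},{"jaw":0,"linear":[0,0,0.3],"twist":0},{"jaw":0,"linear":[0,0,0],"twist":0},{"jaw":0,"linear":[0,0,0],"twist":0}]'
python3 -c "
from h import *
print(inh(pose()[0]))"; python3 lid.py w12
```

```text
time: 19.93
position: [0.4754, -0.1113, 0.1733]
tool_rot: [0.942, 0.334, -0.0, -0.001]
ft_force: [0.0, 0.3, -0.7]
grip_width: 0.0003
grip_force: 0.0
[-0.18792108 -0.00054298  0.04512742]
38075
-0.16 748 0.0354
-0.14 5741 0.0406
-0.12 7162 0.0492
-0.1 8612 0.058
-0.08 9912 0.0666
-0.06 5634 0.0732
```

```bash
python3 -m pendant '[{"jaw":0,"linear":[0,0,0.3],"twist":0},{"jaw":0,"linear":[0,0,0.3],"twist":0},{"jaw":0,"linear":[0,0,0.2],"twist":0},{"jaw":0,"linear":[0,0,0],"twist":0},{"jaw":0,"linear":[0,0,0],"twist":0}]'
python3 -m pendant '[{"jaw":0,"linear":[0,0,0.15],"twist":0},{"jaw":0,"linear":[0,0,0],"twist":0},{"jaw":0,"linear":[0,0,0],"twist":0}]'
python3 -m pendant '[{"jaw":0,"linear":[0,0,0.1],"twist":0},{"jaw":0,"linear":[0,0,0],"twist":0},{"jaw":0,"linear":[0,0,0],"twist":0}]'
python3 -c "
from h import *
print(inh(pose()[0]))"; python3 lid.py w13
```

```text
time: 20.4
position: [0.4756, -0.1115, 0.1654]
tool_rot: [0.942, 0.334, -0.0, -0.0]
ft_force: [0.5, -0.4, 1.1]
grip_width: 0.0009
grip_force: 0.0
time: 20.65
position: [0.4757, -0.1116, 0.1643]
tool_rot: [0.942, 0.334, 0.0, 0.0]
ft_force: [-0.4, 0.6, 1.8]
grip_width: 0.0005
grip_force: 1.0
time: 20.9
position: [0.4758, -0.1116, 0.1641]
tool_rot: [0.942, 0.334, 0.0, 0.0]
ft_force: [-2.4, 1.4, 9.0]
grip_width: 0.0009
grip_force: 4.4
[-0.18784732 -0.00104652  0.03587286]
40063
-0.16 1488 0.0292
-0.14 5935 0.0353
-0.12 7540 0.045
-0.1 9251 0.0548
-0.08 10794 0.0646
-0.06 4779 0.0714
```

The slope reads exactly 26° with 9 N on the bar, so the lid is shut. Rise and locate the knob.

```bash
python3 -m pendant '[{"jaw":0,"linear":[0,0,0.1],"twist":0},{"jaw":0,"linear":[0,0,0],"twist":0},{"jaw":0,"linear":[0,0,-0.5],"twist":0},{"jaw":0.2,"linear":[0,0,-2],"twist":0},{"jaw":0.72,"linear":[0,0,-4],"twist":0},{"jaw":0.72,"linear":[0,0,-4],"twist":0},{"jaw":0.72,"linear":[0,0,-2],"twist":0},{"jaw":0.72,"linear":[0,0,0],"twist":0},{"jaw":0.72,"linear":[0,0,0],"twist":0}]'
python3 lid.py w14; python3 - <<'E'
from h import *
w=load("w14");Q=inh(cloud(w,True));g=w["color"].max(2)
ax=np.array([-np.sin(np.radians(26)),0,np.cos(np.radians(26))]);ex=np.array([ax[2],0,-ax[0]])
d=Q-np.array([-.0955,0,.0837]);h=d@ax;u=d@ex;v=d[...,1]
m=(w["depth"]>0)&(abs(h-.016)<.006)&(np.hypot(u,v)<.04)
print("top pts",m.sum(),"h",np.median(h[m]),"u",np.percentile(u[m],[1,99]),"v",np.percentile(v[m],[1,99]))
print(inh(pose()[0]));go(hx(-.098,.16),-50.9)
# marks
hsv=cv2.cvtColor(w["color"],cv2.COLOR_BGR2HSV)
r=m&((hsv[...,0]<8)|(hsv[...,0]>172))&(hsv[...,1]>120)
print("red",r.sum(),np.degrees(np.arctan2(np.median(v[r]),np.median(u[r]))))
wm=m&(hsv[...,1]<60)&(hsv[...,2]>130)&(np.hypot(u,v)>.015);print("white",wm.sum(),np.degrees(np.arctan2(np.median(v[wm]),np.median(u[wm]))))
E
```

```text
time: 21.7
position: [0.4761, -0.1118, 0.2881]
tool_rot: [0.942, 0.334, 0.001, 0.001]
ft_force: [0.4, -0.2, -0.3]
grip_width: 0.0326
grip_force: 0.0
19193
-0.16 751 0.0295
-0.14 2237 0.0351
-0.12 2542 0.0449
-0.1 2878 0.0546
-0.08 3192 0.0644
-0.06 3383 0.074
-0.04 3026 0.076
-0.02 1060 0.0631
top pts 4183 h 0.015443046326276187 u [-0.02367145  0.02245217] v [-0.02254438  0.02326936]
[-0.18814694 -0.00047109  0.15850207]
shift cm [ 9.01 -0.05 -0.15] dist 0.09
y at -50.93 twist -0.03 q6 0.429
red 22 -108.22015115493019
white 56 -96.98294799833855
```

The knob is within 0.5 mm of its stated place. Approach turned back by 40°, straddle it and grip.

```bash
python3 -m pendant '[{"jaw":0.72,"linear":[2.5,0,0],"twist":0},{"jaw":0.72,"linear":[3.5,-0.05,0],"twist":0},{"jaw":0.72,"linear":[3,0,0],"twist":0},{"jaw":0.72,"linear":[0,0,0],"twist":-6.7},{"jaw":0.72,"linear":[0,0,0],"twist":-6.7},{"jaw":0.72,"linear":[0,0,0],"twist":-6.7},{"jaw":0.72,"linear":[0,0,0],"twist":-6.7},{"jaw":0.72,"linear":[0,0,0],"twist":-6.7},{"jaw":0.72,"linear":[0,0,0],"twist":-6.7},{"jaw":0.72,"linear":[0,0,0],"twist":0},{"jaw":0.72,"linear":[0,0,0],"twist":0}]'
python3 -c "
from h import *
print(inh(pose()[0]));go(hx(-.098,.0957),-10.9)"
```

```text
time: 22.67
position: [0.5443, -0.0542, 0.2851]
tool_rot: [0.771, 0.637, -0.001, -0.002]
ft_force: [0.7, -0.4, -0.1]
grip_width: 0.0626
grip_force: 0.0
[-0.09851702  0.00029129  0.15693998]
shift cm [0.02 0.08 6.12] dist 0.061
y at -10.91 twist -0.01 q6 -0.113
```

```bash
python3 -m pendant '[{"jaw":0.72,"linear":[0,0,2],"twist":0},{"jaw":0.72,"linear":[0,0,2],"twist":0},{"jaw":0.72,"linear":[0,0,1.2],"twist":0},{"jaw":0.72,"linear":[0,0,0.8],"twist":0},{"jaw":0.72,"linear":[0,0,0.1],"twist":0},{"jaw":0.72,"linear":[0,0,0],"twist":0},{"jaw":0.72,"linear":[0,0,0],"twist":0}]' 25
python3 -m pendant '[{"jaw":0.55,"linear":[0,0,0],"twist":0},{"jaw":0.4,"linear":[0,0,0],"twist":0},{"jaw":0.4,"linear":[0,0,0],"twist":0},{"jaw":0.4,"linear":[0,0,0],"twist":0}]' 25
python3 -c "
from h import *
p,r,o=pose();print(inh(p),np.round(o['moment'],3),np.round(o['q'],2))"
```

```text
time: 23.25
position: [0.5457, -0.0547, 0.2266]
tool_rot: [0.77, 0.638, 0.0, 0.0]
ft_force: [0.2, -0.0, -0.2]
grip_width: 0.0626
grip_force: 0.0
time: 23.58
position: [0.5455, -0.0547, 0.2269]
tool_rot: [0.77, 0.638, 0.0, 0.001]
ft_force: [0.8, 0.4, 1.9]
grip_width: 0.0527
grip_force: 24.1
[-0.09780263 -0.0008387   0.09868154] [-0.105  0.133 -0.047] [-0.3   0.44  1.64 -0.    1.06 -0.12]
```

```bash
m(){ python3 -c "
from h import *
p,r,o=pose();M=r.as_matrix();print(inh(p).round(4),'M',np.round(o['moment'],3),'yaw',np.degrees(np.arctan2(M[1,1],M[0,1])).round(1),'w',o['grip_width'].round(4))"; }
python3 -m pendant '[{"jaw":0.4,"linear":[0,0,0],"twist":5},{"jaw":0.4,"linear":[0,0,0],"twist":5},{"jaw":0.4,"linear":[0,0,0],"twist":5},{"jaw":0.4,"linear":[0,0,0],"twist":0}]' | grep force;m
python3 -m pendant '[{"jaw":0.4,"linear":[0,0,0],"twist":5},{"jaw":0.4,"linear":[0,0,0],"twist":5},{"jaw":0.4,"linear":[0,0,0],"twist":5},{"jaw":0.4,"linear":[0,0,0],"twist":0}]'| grep force;m
```

```text
ft_force: [-3.1, -1.9, 5.9]
grip_force: 23.9
ft_force: [-3.2, -0.2, 4.9]
grip_force: 24.5Traceback (most recent call last):
  File "<string>", line 3, in <module>
    p,r,o=pose();M=r.as_matrix();print(inh(p).round(4),'M',np.round(o['moment'],3),'yaw',np.degrees(np.arctan2(M[1,1],M[0,1])).round(1),'w',o['grip_width'].round(4))
                                                                                                                                            ^^^^^^^^^^^^^^^^^^^^^
AttributeError: 'float' object has no attribute 'round'
Traceback (most recent call last):
AttributeError: 'float' object has no attribute 'round'
```

```bash
cat > m.py <<'E'
from h import *
p,r,o=pose();M=r.as_matrix();print(inh(p).round(4),'M',np.round(o['moment'],3),'F',np.round(o['ft_force'],1),'yaw',np.degrees(np.arctan2(M[1,1],M[0,1])).round(1),'w',round(o['grip_width'],4),'q6',round(o['q'][5],2))
E
python3 m.py
python3 -m pendant '[{"jaw":0.4,"linear":[0,0,0],"twist":5},{"jaw":0.4,"linear":[0,0,0],"twist":5},{"jaw":0.4,"linear":[0,0,0],"twist":0}]' >/dev/null; python3 m.py
python3 -m pendant '[{"jaw":0.4,"linear":[0,0,0],"twist":5},{"jaw":0.4,"linear":[0,0,0],"twist":5},{"jaw":0.4,"linear":[0,0,0],"twist":0}]' >/dev/null; python3 m.py
python3 -m pendant '[{"jaw":0.4,"linear":[0,0,0],"twist":5},{"jaw":0.4,"linear":[0,0,0],"twist":5},{"jaw":0.4,"linear":[0,0,0],"twist":0}]' >/dev/null; python3 m.py
```

```text
[-0.0985  0.0003  0.0985] M [0.12  0.809 0.163] F [-3.2 -0.2  4.9] yaw -40.8 w 0.0499 q6 0.41
[-0.0981  0.0005  0.098 ] M [0.486 0.727 0.221] F [-2.   2.3  4.8] yaw -50.7 w 0.0492 q6 0.58
[-0.098   0.0012  0.0979] M [1.375 1.015 0.534] F [-2.2  3.6  3.9] yaw -60.6 w 0.0498 q6 0.75
[-0.0981  0.0014  0.0981] M [1.439 1.063 0.504] F [-3.2  3.7  5.9] yaw -70.6 w 0.0504 q6 0.93
```

The torque has roughly doubled, so the screw may be tight. I'll release, back off and compare the marks.

```bash
python3 -m pendant '[{"jaw":0.5,"linear":[0,0,0],"twist":0},{"jaw":0.72,"linear":[0,0,0],"twist":0},{"jaw":0.72,"linear":[0,0,0],"twist":0},{"jaw":0.72,"linear":[0,0,0],"twist":0},{"jaw":0.72,"linear":[0,0,-1.5],"twist":0},{"jaw":0.72,"linear":[0,0,-3],"twist":0},{"jaw":0.72,"linear":[-1.5,0,-1.5],"twist":0},{"jaw":0.72,"linear":[-3.5,0,0],"twist":0},{"jaw":0.72,"linear":[-3.5,0,0],"twist":0},{"jaw":0.72,"linear":[-0.5,0,0],"twist":0},{"jaw":0.72,"linear":[0,0,0],"twist":0},{"jaw":0.72,"linear":[0,0,0],"twist":0}]'; python3 m.py
cat > marks.py <<'E'
from h import *
from rig import cams
import sys
if sys.argv[1]!="w14":
    w=cams.camera("wrist");np.savez(f"pics/{sys.argv[1]}.npz",**w)
w=load(sys.argv[1])
ax=np.array([-np.sin(np.radians(26)),0,np.cos(np.radians(26))]);ex=np.array([ax[2],0,-ax[0]])
n=240;s=.06/n;c0=np.array([-.0955,0,.0837])+ax*.0158
uu=(np.arange(n)-n/2+.5)*s
im=np.zeros((n,n,2),np.float32)
for i in range(n):
    for j in range(n):   # row up = +u (back), col right = -v (user's right)
        q=c0+ex*(-uu[i])+np.array([0,-uu[j],0])
        im[i,j]=project(w,H+q[0]*EX+q[1]*EY+[0,0,q[2]],True)
k=cv2.remap(w["color"],im,None,cv2.INTER_CUBIC);cv2.imwrite(f"pics/{sys.argv[1]}_k.png",k)
hsv=cv2.cvtColor(k,cv2.COLOR_BGR2HSV)
red=((hsv[...,0]<8)|(hsv[...,0]>172))&(hsv[...,1]>110)
wh=(hsv[...,1]<70)&(hsv[...,2]>110)&~red
nl,l,st,ce=cv2.connectedComponentsWithStats((wh|red).astype(np.uint8))
# hub centre: fit circle to the blob eroded
b=cv2.morphologyEx((wh|red).astype(np.uint8),cv2.MORPH_OPEN,cv2.getStructuringElement(cv2.MORPH_ELLIPSE,(31,31)))
nl,l,st,ce=cv2.connectedComponentsWithStats(b);i=min(range(1,nl),key=lambda t:np.hypot(*(ce[t]-120)));C=ce[i];rad=np.sqrt(st[i,4]/np.pi)
y,x=np.mgrid[:n,:n];rr=np.hypot(x-C[0],y-C[1]);th=np.degrees(np.arctan2(x-C[0],-(y-C[1])))  # clockwise from back
def mean(m): z=np.exp(1j*np.radians(th[m])).mean();return np.degrees(np.angle(z)).round(1),abs(z).round(2),int(m.sum())
print("hub",C.round(1),"r mm",(rad*s*1000).round(1))
R_=rr<rad*1.05
print("red",mean(red&R_&(rr>rad*.25)),"white",mean(wh&(rr>rad*1.2)&(rr<.023/s)))
E
python3 marks.py w14; python3 marks.py w15
```

```text
time: 26.0
position: [0.4615, -0.085, 0.2865]
tool_rot: [0.986, 0.167, 0.001, 0.001]
ft_force: [-0.3, 0.8, -0.2]
grip_width: 0.0628
grip_force: 0.0
[-0.1822  0.0287  0.1583] M [-0.164  0.157 -0.034] F [-0.3  0.8 -0.2] yaw -70.8 w 0.0628 q6 0.81
hub [110.3 120.1] r mm 6.7
red (np.float64(114.5), np.float64(0.99), 131) white (np.float64(123.1), np.float64(0.61), 1655)
hub [114.1 118.3] r mm 7.2
red (np.float64(147.3), np.float64(0.99), 118) white (np.float64(151.2), np.float64(0.85), 1452)
```

```bash
cat > prof.py <<'E'
import cv2,numpy as np,sys
for n in sys.argv[1:]:
    k=cv2.imread(f"pics/{n}_k.png");pol=cv2.warpPolar(k,(80,72),(112,119),80,cv2.WARP_POLAR_LINEAR)  # 0.25mm/px; rows 5deg cw from right
    print(n)
    for nm,a,b in(("hub r3-6",12,24),("r10-13",40,52),("r14-18",56,72)):
        s=pol[:,a:b].astype(int);print(nm,"gray",[(int((i*5+92)%360),int(v)) for i,v in enumerate(s.mean((1,2))) if v>s.mean((1,2)).mean()+25][:20],"red",[(int((i*5+92)%360),int(v)) for i,v in enumerate((s[...,2]-s[...,1]).mean(1)) if v>25])
E
python3 prof.py w14 w15
```

```text
w14
hub r3-6 gray [] red [(107, 34), (112, 56), (117, 68), (122, 73), (127, 71), (132, 64), (137, 54), (142, 42), (147, 30)]
r10-13 gray [(97, 132), (102, 126), (107, 120)] red []
r14-18 gray [(92, 88), (97, 178), (102, 198), (107, 109)] red []
w15
hub r3-6 gray [] red [(127, 27), (132, 63), (137, 92), (142, 102), (147, 99), (152, 85), (157, 59), (162, 29)]
r10-13 gray [(117, 105), (122, 99), (132, 141), (137, 166), (142, 165), (147, 149), (152, 105), (157, 103), (162, 109)] red [(137, 40), (142, 48), (147, 29)]
r14-18 gray [(137, 203), (142, 209), (147, 133)] red []
```

The white mark turned 101°→141° and the red mark still lines up with it, so the screw isn't tight yet. Some of the turn slipped in the fingers. Next stroke with a firmer grip.

```bash
python3 -m pendant '[{"jaw":0.72,"linear":[3,0,0],"twist":0},{"jaw":0.72,"linear":[3.5,0,0],"twist":0},{"jaw":0.72,"linear":[2.5,0,0],"twist":0},{"jaw":0.72,"linear":[0,0,0],"twist":-7},{"jaw":0.72,"linear":[0,0,0],"twist":-7},{"jaw":0.72,"linear":[0,0,0],"twist":-7},{"jaw":0.72,"linear":[0,0,0],"twist":-7},{"jaw":0.72,"linear":[0,0,0],"twist":-7},{"jaw":0.72,"linear":[0,0,0],"twist":-7},{"jaw":0.72,"linear":[0,0,0],"twist":-7},{"jaw":0.72,"linear":[0,0,0],"twist":-7},{"jaw":0.72,"linear":[0,0,0],"twist":-4}]' >/dev/null
python3 -m pendant '[{"jaw":0.72,"linear":[0,0,0],"twist":0},{"jaw":0.72,"linear":[0,0,0],"twist":0}]' >/dev/null
python3 m.py; python3 -c "
from h import *
go(hx(-.098,.0957),-10.9)"
```

```text
[-0.0968 -0.0011  0.1576] M [-0.099  0.096 -0.061] F [-0.3 -0.9  0.1] yaw -10.8 w 0.0625 q6 -0.11
shift cm [-0.02 -0.17  6.19] dist 0.062
y at -10.78 twist 0.12 q6 -0.114
```

```bash
python3 -m pendant '[{"jaw":0.72,"linear":[0,-0.17,2],"twist":0},{"jaw":0.72,"linear":[0,0,2],"twist":0},{"jaw":0.72,"linear":[0,0,1.2],"twist":0},{"jaw":0.72,"linear":[0,0,0.8],"twist":0},{"jaw":0.72,"linear":[0,0,0.2],"twist":0},{"jaw":0.72,"linear":[0,0,0],"twist":0},{"jaw":0.4,"linear":[0,0,0],"twist":0},{"jaw":0.4,"linear":[0,0,0],"twist":0},{"jaw":0.4,"linear":[0,0,0],"twist":0},{"jaw":0.4,"linear":[0,0,0],"twist":0},{"jaw":0.4,"linear":[0,0,0],"twist":0}]' 45 >/dev/null; python3 m.py
for i in 1; do python3 -m pendant '[{"jaw":0.4,"linear":[0,0,0],"twist":5},{"jaw":0.4,"linear":[0,0,0],"twist":5},{"jaw":0.4,"linear":[0,0,0],"twist":0}]' >/dev/null; python3 m.py; done
python3 -m pendant '[{"jaw":0.4,"linear":[0,0,0],"twist":5},{"jaw":0.4,"linear":[0,0,0],"twist":5},{"jaw":0.4,"linear":[0,0,0],"twist":0}]' >/dev/null; python3 m.py
python3 -m pendant '[{"jaw":0.4,"linear":[0,0,0],"twist":5},{"jaw":0.4,"linear":[0,0,0],"twist":5},{"jaw":0.4,"linear":[0,0,0],"twist":0}]' >/dev/null; python3 m.py
```

```text
[-0.0978 -0.0008  0.0969] M [-0.08  -0.906  0.012] F [ 5.5 -0.1 -0.6] yaw -10.8 w 0.0523 q6 -0.12
[-0.0989 -0.0005  0.0978] M [-0.172 -0.042  0.103] F [ 1.9 -1.4  6.1] yaw -20.8 w 0.0511 q6 0.06
[-0.099   0.0001  0.0975] M [-0.012  0.17   0.28 ] F [ 1.6 -1.   6.3] yaw -30.8 w 0.0505 q6 0.23
[-0.099   0.0006  0.0972] M [0.268 0.153 0.276] F [1.1 0.1 6. ] yaw -40.8 w 0.0494 q6 0.41
```

```bash
python3 -m pendant '[{"jaw":0.4,"linear":[0,0,0],"twist":5},{"jaw":0.4,"linear":[0,0,0],"twist":5},{"jaw":0.4,"linear":[0,0,0],"twist":0}]' >/dev/null; python3 m.py
python3 -m pendant '[{"jaw":0.4,"linear":[0,0,0],"twist":5},{"jaw":0.4,"linear":[0,0,0],"twist":0}]' >/dev/null; python3 m.py
python3 -m pendant '[{"jaw":0.4,"linear":[0,0,0],"twist":5},{"jaw":0.4,"linear":[0,0,0],"twist":0}]' >/dev/null; python3 m.py
python3 -m pendant '[{"jaw":0.5,"linear":[0,0,0],"twist":0},{"jaw":0.72,"linear":[0,0,0],"twist":0},{"jaw":0.72,"linear":[0,0,0],"twist":0},{"jaw":0.72,"linear":[0,0,0],"twist":0},{"jaw":0.72,"linear":[0,0,-1.5],"twist":0},{"jaw":0.72,"linear":[0,0,-3],"twist":0},{"jaw":0.72,"linear":[-1.5,0,-1.5],"twist":0},{"jaw":0.72,"linear":[-3.5,0,0],"twist":0},{"jaw":0.72,"linear":[-3.5,0,0],"twist":0},{"jaw":0.72,"linear":[-0.5,0,0],"twist":0},{"jaw":0.72,"linear":[0,0,0],"twist":0},{"jaw":0.72,"linear":[0,0,0],"twist":0}]' >/dev/null; python3 m.py; python3 marks.py w16;python3 prof.py w16
```

```text
[-0.0986  0.0009  0.0967] M [ 0.603 -0.068  0.29 ] F [2.2 0.9 4.9] yaw -50.7 w 0.0495 q6 0.58
[-0.0986  0.0015  0.0967] M [1.146 0.201 0.527] F [2.1 1.5 6.2] yaw -55.6 w 0.0494 q6 0.67
[-0.0985  0.0021  0.0966] M [1.587 0.292 0.685] F [1.5 2.  6.5] yaw -60.6 w 0.0493 q6 0.75
[-0.1878  0.016   0.1559] M [-0.028  0.108 -0.046] F [ 0.  -0.2  0.5] yaw -60.8 w 0.0629 q6 0.62
hub [120.  116.4] r mm 7.0
red (np.float64(-177.2), np.float64(1.0), 89) white (np.float64(-179.2), np.float64(0.89), 1304)
w16
hub r3-6 gray [(92, 210), (97, 209), (102, 209), (107, 206), (112, 202), (117, 193), (357, 191), (2, 202), (7, 207), (12, 209), (17, 210), (22, 210), (27, 210), (32, 210), (37, 210), (42, 210), (47, 210), (52, 210), (57, 210), (62, 210)] red [(147, 41), (152, 55), (157, 67), (162, 67), (167, 63), (172, 45)]
r10-13 gray [(117, 93), (122, 109), (127, 103), (132, 103), (137, 103), (142, 107), (147, 116), (152, 110), (157, 94), (167, 138), (172, 149), (177, 133)] red [(167, 29)]
r14-18 gray [(172, 202), (177, 205), (182, 105)] red []
```

Still aligned: white went 101°→141°→176°, about 38° per stroke. The axial torque (moment projected on the knob's axis) was about 0.1 N·m, so it's not tight. The useful part of a stroke is before the tool passes neutral, so I'll ratchet from further back.

```bash
cat > m.py <<'E'
from h import *
p,r,o=pose();M=r.as_matrix();ax=-np.sin(np.radians(26))*EX+np.array([0,0,np.cos(np.radians(26))])
m=np.array(o['moment'])-[-.1,.11,-.05]
print(round(o['time'],2),inh(p).round(4),'axial',(m@ax).round(3),'M',m.round(2),'F',np.round(o['ft_force'],1),'yaw',np.degrees(np.arctan2(M[1,1],M[0,1])).round(1),'w',round(o['grip_width'],4),'q6',round(o['q'][5],2))
E
python3 -m pendant '[{"jaw":0.7,"linear":[3,0,0],"twist":0},{"jaw":0.7,"linear":[3.5,0,0],"twist":0},{"jaw":0.7,"linear":[2.5,0,0],"twist":0},{"jaw":0.7,"linear":[0,0,0],"twist":-7},{"jaw":0.7,"linear":[0,0,0],"twist":-7},{"jaw":0.7,"linear":[0,0,0],"twist":-7},{"jaw":0.7,"linear":[0,0,0],"twist":-7},{"jaw":0.7,"linear":[0,0,0],"twist":-7},{"jaw":0.7,"linear":[0,0,0],"twist":-7},{"jaw":0.7,"linear":[0,0,0],"twist":-7},{"jaw":0.7,"linear":[0,0,0],"twist":-7},{"jaw":0.7,"linear":[0,0,0],"twist":-4}]' >/dev/null
python3 -m pendant '[{"jaw":0.7,"linear":[0,0,0],"twist":0},{"jaw":0.7,"linear":[0,0,0],"twist":0}]' >/dev/null
python3 m.py; python3 -c "
from h import *
go(hx(-.098,.0975),-0.9)"
```

```text
31.68 [-0.0981  0.0008  0.1555] axial 0.06 M [ 0.   -0.12  0.03] F [0.9 0.4 0.5] yaw -0.8 w 0.0609 q6 -0.29
shift cm [-0.06  0.05  5.8 ] dist 0.058
y at -0.77 twist 0.13 q6 -0.289
```

```bash
python3 -m pendant '[{"jaw":0.7,"linear":[-0.06,0.05,2],"twist":0},{"jaw":0.7,"linear":[0,0,2],"twist":0},{"jaw":0.7,"linear":[0,0,1.2],"twist":0},{"jaw":0.7,"linear":[0,0,0.6],"twist":0},{"jaw":0.7,"linear":[0,0,0],"twist":0},{"jaw":0.7,"linear":[0,0,0],"twist":0},{"jaw":0.4,"linear":[0,0,0],"twist":0},{"jaw":0.4,"linear":[0,0,0],"twist":0},{"jaw":0.4,"linear":[0,0,0],"twist":0},{"jaw":0.4,"linear":[0,0,0],"twist":0},{"jaw":0.4,"linear":[0,0,0],"twist":0}]' 45 >/dev/null; python3 m.py
python3 -m pendant '[{"jaw":0.4,"linear":[0,0,0],"twist":5},{"jaw":0.4,"linear":[0,0,0],"twist":5},{"jaw":0.4,"linear":[0,0,0],"twist":0}]' >/dev/null; python3 m.py
python3 -m pendant '[{"jaw":0.4,"linear":[0,0,0],"twist":5},{"jaw":0.4,"linear":[0,0,0],"twist":5},{"jaw":0.4,"linear":[0,0,0],"twist":0}]' >/dev/null; python3 m.py
python3 -m pendant '[{"jaw":0.4,"linear":[0,0,0],"twist":5},{"jaw":0.4,"linear":[0,0,0],"twist":5},{"jaw":0.4,"linear":[0,0,0],"twist":0}]' >/dev/null; python3 m.py
python3 -m pendant '[{"jaw":0.4,"linear":[0,0,0],"twist":5},{"jaw":0.4,"linear":[0,0,0],"twist":5},{"jaw":0.4,"linear":[0,0,0],"twist":0}]' >/dev/null; python3 m.py
python3 -m pendant '[{"jaw":0.4,"linear":[0,0,0],"twist":5},{"jaw":0.4,"linear":[0,0,0],"twist":5},{"jaw":0.4,"linear":[0,0,0],"twist":0}]' >/dev/null; python3 m.py
```

```text
32.6 [-0.0978 -0.0012  0.0988] axial 0.257 M [ 0.22 -1.04  0.05] F [ 5.5  1.  -0.3] yaw -0.8 w 0.0525 q6 -0.29
32.85 [-0.0988 -0.0006  0.0991] axial 0.219 M [ 0.17 -0.21  0.25] F [3.4 0.4 5. ] yaw -10.8 w 0.0522 q6 -0.12
33.1 [-0.0992 -0.0008  0.0996] axial 0.136 M [-0.06 -0.22  0.06] F [-0.  -1.3  8.4] yaw -20.7 w 0.0509 q6 0.06
33.35 [-0.0996 -0.      0.0993] axial 0.19 M [0.04 0.06 0.25] F [-0.1 -1.6  8.9] yaw -30.7 w 0.0499 q6 0.23
33.6 [-0.0997  0.0005  0.0991] axial -0.005 M [0.34 0.21 0.19] F [-0.2 -0.6  8.2] yaw -40.7 w 0.0498 q6 0.41
33.85 [-0.0995  0.001   0.0988] axial -0.009 M [0.7  0.14 0.3 ] F [-0.1  0.1  6.7] yaw -50.8 w 0.0489 q6 0.58
```

```bash
python3 -m pendant '[{"jaw":0.5,"linear":[0,0,0],"twist":0},{"jaw":0.7,"linear":[0,0,0],"twist":0},{"jaw":0.7,"linear":[0,0,0],"twist":0},{"jaw":0.7,"linear":[0,0,-1.5],"twist":0},{"jaw":0.7,"linear":[0,0,-3],"twist":0},{"jaw":0.7,"linear":[-1.5,0,-1.5],"twist":0},{"jaw":0.7,"linear":[-3.5,0,0],"twist":0},{"jaw":0.7,"linear":[-3.5,0,0],"twist":0},{"jaw":0.7,"linear":[-0.5,0,0],"twist":0},{"jaw":0.7,"linear":[0,0,0],"twist":0}]' >/dev/null; python3 m.py; python3 marks.py w17;python3 prof.py w17
```

```text
34.68 [-0.1912  0.0009  0.1575] axial 0.062 M [-0.06 -0.03  0.04] F [ 1.1 -0.4  0. ] yaw -50.9 w 0.0609 q6 0.42
hub [119.5 115.9] r mm 6.7
red (np.float64(-171.1), np.float64(1.0), 88) white (np.float64(-158.2), np.float64(0.86), 1202)
w17
hub r3-6 gray [] red [(152, 36), (157, 54), (162, 63), (167, 71), (172, 69), (177, 61), (182, 45), (187, 25)]
r10-13 gray [(202, 84), (207, 135), (212, 145), (217, 137)] red []
r14-18 gray [(212, 142), (217, 145), (222, 79)] red []
```

```bash
python3 -c "
import cv2,numpy as np
cv2.imwrite('pics/k.png',np.hstack([cv2.resize(cv2.imread(f'pics/{n}_k.png'),(400,400),interpolation=cv2.INTER_CUBIC) for n in('w16','w17')]))"
```

```text
(no output)
```

View pics/k.png

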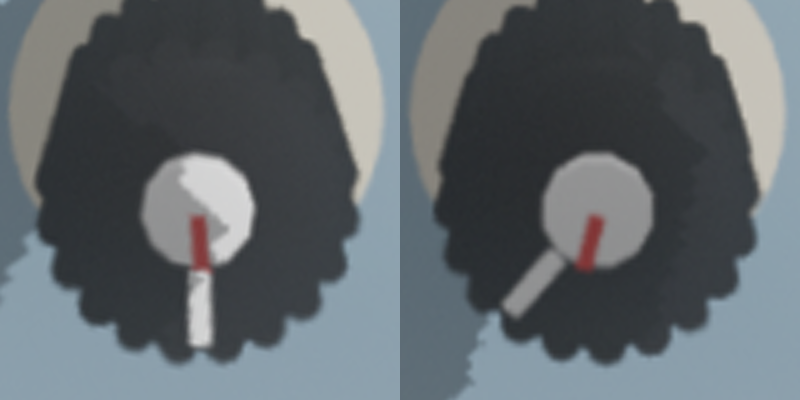

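Left (before): red and white are in line. Right (now): red at 12° and white at about 40° past down, with hub centre at (598,210). The screw has gone tight and the clutch has slipped about 25°, just short of a certain click at 30°. One shorter stroke will do it.

```bash
python3 -m pendant '[{"jaw":0.7,"linear":[3,0,0],"twist":0},{"jaw":0.7,"linear":[3.5,0,0],"twist":0},{"jaw":0.7,"linear":[2.8,0,0],"twist":0},{"jaw":0.7,"linear":[0,0,0],"twist":-7},{"jaw":0.7,"linear":[0,0,0],"twist":-7},{"jaw":0.7,"linear":[0,0,0],"twist":-7},{"jaw":0.7,"linear":[0,0,0],"twist":-7},{"jaw":0.7,"linear":[0,0,0],"twist":-7},{"jaw":0.7,"linear":[0,0,0],"twist":-7},{"jaw":0.7,"linear":[0,0,0],"twist":-7},{"jaw":0.7,"linear":[0,0,0],"twist":-1},{"jaw":0.7,"linear":[0,0,0],"twist":0}]' >/dev/null
python3 -m pendant '[{"jaw":0.7,"linear":[0,0,0],"twist":0}]' >/dev/null
python3 m.py; python3 -c "
from h import *
go(hx(-.098,.0975),-0.9)"
```

```text
35.82 [-0.0954  0.0003  0.1576] axial 0.025 M [ 0.07 -0.02  0.05] F [ 0.2  0.5 -0.6] yaw -0.8 w 0.0609 q6 -0.28
shift cm [-0.19 -0.18  6.01] dist 0.06
y at -0.82 twist 0.08 q6 -0.285
```

```bash
python3 -m pendant '[{"jaw":0.7,"linear":[-0.19,-0.18,2],"twist":0},{"jaw":0.7,"linear":[0,0,2],"twist":0},{"jaw":0.7,"linear":[0,0,1.2],"twist":0},{"jaw":0.7,"linear":[0,0,0.8],"twist":0},{"jaw":0.7,"linear":[0,0,0],"twist":0},{"jaw":0.7,"linear":[0,0,0],"twist":0},{"jaw":0.4,"linear":[0,0,0],"twist":0},{"jaw":0.4,"linear":[0,0,0],"twist":0},{"jaw":0.4,"linear":[0,0,0],"twist":0},{"jaw":0.4,"linear":[0,0,0],"twist":0},{"jaw":0.4,"linear":[0,0,0],"twist":0}]' 45 >/dev/null; python3 m.py
python3 -m pendant '[{"jaw":0.4,"linear":[0,0,0],"twist":5},{"jaw":0.4,"linear":[0,0,0],"twist":5},{"jaw":0.4,"linear":[0,0,0],"twist":5},{"jaw":0.4,"linear":[0,0,0],"twist":5},{"jaw":0.4,"linear":[0,0,0],"twist":0}]' >/dev/null; python3 m.py
python3 -m pendant '[{"jaw":0.4,"linear":[0,0,0],"twist":5},{"jaw":0.4,"linear":[0,0,0],"twist":5},{"jaw":0.4,"linear":[0,0,0],"twist":5},{"jaw":0.4,"linear":[0,0,0],"twist":3},{"jaw":0.4,"linear":[0,0,0],"twist":0}]' >/dev/null; python3 m.py
python3 -m pendant '[{"jaw":0.5,"linear":[0,0,0],"twist":0},{"jaw":0.7,"linear":[0,0,0],"twist":0},{"jaw":0.7,"linear":[0,0,0],"twist":0},{"jaw":0.7,"linear":[0,0,-1.5],"twist":0},{"jaw":0.7,"linear":[0,0,-3],"twist":0},{"jaw":0.7,"linear":[-1.5,0,-1.5],"twist":0},{"jaw":0.7,"linear":[-3.5,0,-1],"twist":2},{"jaw":0.7,"linear":[-3.5,0,0],"twist":5},{"jaw":0.7,"linear":[-0.5,0,0],"twist":5},{"jaw":0.7,"linear":[0,0,0],"twist":0},{"jaw":0.7,"linear":[0,0,0],"twist":0}]' >/dev/null; python3 m.py; python3 marks.py w18;python3 prof.py w18; python3 lid.py w19
python3 - <<'E'
import cv2,numpy as np
for n in("w16","w17","w18"):
    k=cv2.imread(f"pics/{n}_k.png");h=cv2.cvtColor(k,cv2.COLOR_BGR2HSV);c=np.array([119,126.])
    y,x=np.mgrid[:240,:240];r=np.hypot(x-c[0],y-c[1])
    red=((h[...,0]<8)|(h[...,0]>172))&(h[...,1]>90)&(r<45)
    wh=(h[...,1]<50)&(h[...,2]>105)&(r>36)&(r<85)
    nl,l,s,ce=cv2.connectedComponentsWithStats(wh.astype(np.uint8))
    print(n,"red c",np.argwhere(red).mean(0)[::-1].round(1),[(ce[i].round(1).tolist(),int(s[i,4])) for i in range(1,nl) if s[i,4]>80])
E
```

```text
36.73 [-0.0978 -0.0013  0.0988] axial 0.135 M [ 0.09 -0.67 -0.02] F [ 2.8 -0.3  0.4] yaw -0.8 w 0.0522 q6 -0.29
37.15 [-0.0993 -0.0005  0.0994] axial 0.018 M [-0.    0.33  0.12] F [-1.5 -1.4  8.2] yaw -20.8 w 0.0515 q6 0.06
37.57 [-0.0992 -0.0001  0.099 ] axial 0.008 M [0.07 0.14 0.08] F [-1.9 -0.8  7.3] yaw -38.8 w 0.0496 q6 0.37
38.48 [-0.1873 -0.0172  0.1677] axial 0.034 M [-0.02 -0.01  0.03] F [-0.6 -0.5 -0.8] yaw -50.7 w 0.0609 q6 0.41
hub [119.5 115.5] r mm 6.7
red (np.float64(-169.1), np.float64(1.0), 79) white (np.float64(-142.9), np.float64(0.77), 1262)
w18
hub r3-6 gray [] red [(152, 29), (157, 42), (162, 56), (167, 68), (172, 70), (177, 66), (182, 52), (187, 33)]
r10-13 gray [(237, 102), (242, 144), (247, 145), (252, 133)] red []
r14-18 gray [(242, 94), (247, 145), (252, 142)] red []
18417
-0.16 615 0.0292
-0.14 2120 0.0351
-0.12 2401 0.0448
-0.1 2701 0.0546
-0.08 3011 0.0645
-0.06 3165 0.074
-0.04 2852 0.076
-0.02 1234 0.0609
-0.0 179 0.0412
w16 red c [119.5 145.4] [([119.7, 185.7], 712)]
w17 red c [113.6 146.6] [([79.8, 169.4], 584)]
w18 red c [112.9 146.5] [([62.1, 141.6], 614)]
```

The clutch has now slipped about 58° (roughly 1.0 rad, so one or two clicks). The screw is tight, the lid is shut at a 26° slope, and the hand is clear.

```bash
python3 -c "
from rig import robot
print(robot.hand_in())"
```

```text
the job is handed in; nothing more can be done
None
```

The job is handed in: the plate sits home on the sample block, the lid is shut, and the knob is tight with the clutch slipped about 1.0 rad (one or two clicks, judged from the marks, since I had no direct click signal), with the hand clear of everything.

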